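# Roll down the edge strip of a specimen case and prove it by a pull

## Robot

A 6-joint arm with a two-finger parallel gripper is mounted at the origin on the work surface. World frame = base frame: x ahead of the robot, y to its left, z up, the work surface at z = 0. Lengths are in m, angles in rad, forces in N, time in s.
With the tool pointing down it reaches from about 0.3 to 0.85 m from the base axis. Payload 5.4 kg.
Tool frame: the origin (TCP) lies on the centre line of the jaws, within the pads' length; the fingertips stand 22 mm ahead of it and the grasp point (between the pads) lies 3 mm ahead of it; z points along the fingers, x is the direction in which the jaws open and shut, and the axes are right-handed (so a half turn about z gives the same grasp; the last joint's range is limited). The gripper opens to 85 mm and grips with 20 to 120 N. Pads are 22 mm wide; open, the fingers measure 114 mm over their backs; the gripper's body (76 mm by 85 mm) begins 54 mm behind the grasp point. The pads swing forward as they close: fully open they stand 13 mm farther back than shut.
Start: joints at [-1.508, 0.158, 1.597, -0, 1.386, -0.21], TCP at [0.155, -0.554, 0.215] pointing down, gripper open.
Joint ranges: [-2.91, 2.91], [-0.94, 2.29], [0.18, 2.7], [-1.29, 4.43], [0.17, 2.64], [-3, 3]. Speed limits (rad/s): [2.57, 2.57, 3.14, 3.14, 3.14, 3.14].

## Interface

Orientations are given as a 3x3 rotation matrix whose columns are the frame's x, y, z axes.
In Python, from workcell import sense, grab_frame, get_calibration, ticket, models gives the robot as it stands.
- The arm moves only by the tool move_arm, never from a script. Its argument "steps" is a list of rows, each a list of 6 numbers: the shift along the tool's x, y, z scaled (see below), then the turn, a rotation vector about the tool's x, y, z scaled (see below). A call has 1 to 12 rows; each row shifts and turns the commanded pose from where the row before left it, along the tool's axes as they then stand; what a row does not reach is not made up. The controller multiplies each number of a shift by 2.5 cm and each number of a turn by 45 degrees. A row lasts 1/10 s, in which the tool goes at most 50 mm and 8.59 degrees, less where a joint would pass 70% of its speed; a pose out of reach is approached as far as the arm can. A call with a number of a shift or a turn outside -1 to 1 is refused whole. A call with a gripper value outside its range is refused whole. "claw" is the gripper command: -1 is fully open, 1 is shut, values between are in proportion, set as the call begins (left out, the last holds). The fingers move at their own pace and stop on an object; "force" is the grip in N (left out, the last holds). Time passes only in rows, so rows that do not move let the fingers close. It gives the time, the measured TCP pose, the force and the opening at its end, in the units of the state.
- sense(): the state, without advancing time (a new reading comes with each control period).
- grab_frame(name): name is "scene" or "top"; returns the picture (400x640x3 uint8, red, green, blue); there is no depth.
- get_calibration(name): a dict with "fov_y" (degrees; the focal length in pixels is half the picture's height over the tangent of half this angle, whatever the lens; pixels are square), "cx", "cy" (the principal point, pixels), "T" (4x4, takes a point from camera to world coordinates). Camera axes: x right, y up, looking along -z (the intrinsics and any distortion apply to the point x, -y, -z); pixel columns grow to the right and rows downward; lengths in m; the calibration is good to about 2 mm. A picture is of the moment at which its call begins. get_calibration takes no time and is no camera call.
- ticket.close_job(): hands the job in, once; it reports no verdict.
Trained networks look in the newest picture that a camera, given by its name, has taken for a name from the list of things; names that differ only in an ending like _2 or _b are one class to them, and where a whole thing is asked for, a point or a joint stands for the part that bears it (a point fixed in the world has none). Each returns a list of dicts, best first, with "conf" (0 to 1); they miss things now and then, are a little off and sometimes report something else, mostly with a low value. They report only what shows in the picture. A call takes as long as a camera call. They do not tell look-alikes from the thing itself.
- models.find_in(label, camera): "rect" ([centre column, centre row, width, height] in pixels, round what is visible of it).
- models.masks_of(label, camera): "mask" (400x640 bool, what is visible of it) and "rect" ([centre column, centre row, width, height] in pixels, round what is visible of it).
- models.place_of(label, camera): "position" ([column, row] in pixels: a listed point, or the origin of a listed thing).
The state is a dict: "t": time; "joint_pos": joint angles; "qd": joint speeds; "effort": joint torques, N m; "eef_pos": TCP position; "eef_rot": TCP orientation; "force": force on the tool from outside, world axes, zero at the start; "wrist_torque": the same for the moment, N m; "opening": finger opening in m.
Only numpy, scipy, OpenCV 4.12 (cv2) and the standard library are available. Lean on these libraries where they do the work, as an engineer would, in place of code of your own. Each camera call takes 0.05 s, during which the arm holds its last target. There are 200 camera calls.

## Task

Take the palm roller from its orange cradle and roll it firmly along the blue edge strip of the display case until all five links are fully home, flush with the white rails; only the roller may press the strip, and the fingers stay off the case until the links are home. Put the roller back upright in its cradle and let go, then pull the yellow tab gently straight up until its green band shows, hold it there for a second without letting the red band appear, and let it go back down. The strip must still be flush at the end, and the other things on the bench stay where they are.

Things in the scene. Friction and masses are not known exactly. Their poses are not given: they have to be found in the camera images.
- case: white flat display case, 190 (x) x 290 (y) x 34 mm, fixed to the bench; origin under its centre, z up. Along its -x side, 65 mm from the centre, a channel between two white rails holds a blue strip of five hard snap-in links in a row along y. The rail tops, 34 mm above the bench, are the flush level. Behind the strip lies a clear window with a snake backbone cast, its top 5 mm below flush
- strip_start (a point): point on the strip's centre line at flush level (34 mm above the bench), at the middle of link 1, at the plain end; y axis points along the strip towards the pull tab, z up
- strip_end (a point): point on the strip's centre line at flush level, on link 5, 144 mm (+y) from strip_start: last place to roll to. The wheel can go at most 12 mm beyond it before the roller nears the pull tab, which stands 57 mm beyond it
- link1 (a joint): how far blue link 1 (counted from the plain end) is pressed in, m: 0 = standing 4 mm proud, 0.004 = fully home, flush with the rails. 35 mm long, 24 mm wide. Stiff snap fit: yields straight down at about 7.5 N and stays where it is left; an upward pull of over 7.5 N draws it out again
- link2 (a joint): how far blue link 2 (counted from the plain end) is pressed in, m: 0 = standing 4 mm proud, 0.004 = fully home, flush with the rails. 35 mm long, 24 mm wide. Stiff snap fit: yields straight down at about 7.5 N and stays where it is left; an upward pull of over 7.5 N draws it out again
- link3 (a joint): how far blue link 3 (counted from the plain end) is pressed in, m: 0 = standing 4 mm proud, 0.004 = fully home, flush with the rails. 35 mm long, 24 mm wide. Stiff snap fit: yields straight down at about 7.5 N and stays where it is left; an upward pull of over 7.5 N draws it out again
- link4 (a joint): how far blue link 4 (counted from the plain end) is pressed in, m: 0 = standing 4 mm proud, 0.004 = fully home, flush with the rails. 35 mm long, 24 mm wide. Stiff snap fit: yields straight down at about 7.5 N and stays where it is left; an upward pull of over 7.5 N draws it out again
- link5 (a joint): how far blue link 5 (counted from the plain end) is pressed in, m: 0 = standing 4 mm proud, 0.004 = fully home, flush with the rails. 96 mm long, 24 mm wide, its far end carries the pull tab; only the 48 mm nearest link 4 can be rolled. Stiff snap fit: yields straight down at about 7.5 N and stays where it is left; an upward pull of over 7.5 N draws it out again
- roller_grip (a point): centre of the palm roller's square wooden grip, 36 x 36 mm, 52 mm tall, z up; stands upright in the cradle at the start. Right below the grip a steel guard plate, 76 (x) x 60 (y) x 7 mm, its top 26 mm below this point; fingertips may rest on it. The wheel's lowest point is 81 mm straight below this point; it rolls along x. Turning it half round changes nothing
- roller: the palm roller as a whole, 0.38 kg; origin at the wheel's lowest point, 81 mm straight below roller_grip, same axes
- wheel (a joint): turn of the roller's rubber wheel, 44 mm diameter, 40 mm wide, on an axle along the roller's y axis; rad, 0 at the start; changes by 1 rad for each 22 mm rolled, up or down according to the direction
- cradle_top (a point): orange cradle fixed to the bench: two walls along y, 54 mm apart, 20 mm thick, 90 mm long, tops 54 mm above the bench. This point lies midway between them at their tops' level; z up. The parked roller's wheel hangs between the walls, its guard plate lies on them, the plate's 76 mm side (x) across the gap; roller_grip is then 33 mm above this point
- tab_grip (a point): centre of the yellow pull tab's head, 32 (across the strip, x) x 12 (along the strip, y) x 22 mm tall, z up; at rest with link 5 home this point is 29 mm above the flush level, the head's underside 14 mm above it. It stands on a steel stem and can be pinched from above either way
- tab (a joint): how far the pull tab is drawn straight up out of link 5, m: 0 at rest, springs back when let go. It resists with 350 N/m (3.5 N at 0.010, 6.3 N at 0.018). A green band on the stem starts to show at 0.010, a red band at 0.018; the stop is at 0.026
- jar_mid (a point): amber specimen jar with a white lid, 68 mm across, 95 mm tall; point at mid-height. A bystander: leave alone
- petri: clear petri dish, 80 mm across, 16 mm high, lying on the case's window about 105 mm behind the strip; origin under its centre. A bystander: leave alone
- phone: mint-green phone lying flat, 72 x 148 x 9 mm; origin under its centre. A bystander: leave alone
- spatula: steel lab spatula lying flat, 170 mm long. A bystander: leave alone
- gauge_block: plain aluminium block, 100 x 45 x 30 mm; origin under its centre. A bystander: leave alone
Things that resemble listed ones, but are neither listed nor needed, are in the scene too. Leave any turquoise look-alike of the roller alone.

How it is judged:
By the outcome, as a careful person would: the job done as asked, in the order asked, and still so for the second after the job is handed in, with the robot touching nothing.
It also fails if it takes over 69 s, if anything falls off the work surface, if the arm or the gripper's body presses on something with over 40 N, if the wrist force passes 120 N, or if a joint passes its speed limit or range.

## Working session

There is one attempt and no reset: what is moved stays moved. The work goes in short steps, Python scripts to look and compute and a tool call to move; the robot and the scene stay as the last step left them, time stands still between calls to the robot, and variables do not carry over. Pictures are saved under pics/ and viewed, about 8 in all and at most 12, crops included, and the job is handed in when it is done.

Besides the shell and the picture viewer there is one more tool, called by a JSON object that holds its "method" and its "body". move_arm: Moves the arm, as the interface text tells. Its arguments: {"type":"object","properties":{"steps":{"type":"array","items":{"type":"array","items":{"type":"number","minimum":-1,"maximum":1}}},"claw":{"type":"number"},"force":{"type":"number"}},"required":["steps"]}

```bash
mkdir -p pics; ls
python3 - <<'E'
from workcell import sense, grab_frame, get_calibration
import cv2, numpy as np
np.set_printoptions(precision=4,suppress=True)
for n in("scene","top"):
    cv2.imwrite(f"pics/{n}0.png",grab_frame(n)[:,:,::-1]); print(n,get_calibration(n))
print(sense())
E
```

```text
pics
scene {'fov_y': 46.6622526736273, 'cx': 316.02686874463, 'cy': 206.04484425012708, 'T': array([[ 0.0687, -0.8463,  0.5283,  1.3232],
       [ 0.9976,  0.0535, -0.044 , -0.0279],
       [ 0.009 ,  0.53  ,  0.8479,  1.3006],
       [ 0.    ,  0.    ,  0.    ,  1.    ]])}
top {'fov_y': 53.19893358905367, 'cx': 317.6933196697148, 'cy': 201.5107330839662, 'T': array([[-0.1858,  0.9625, -0.1977,  0.3682],
       [-0.9826, -0.183 ,  0.0322,  0.0686],
       [-0.0052,  0.2002,  0.9797,  1.0341],
       [ 0.    ,  0.    ,  0.    ,  1.    ]])}
{'t': 0.1, 'joint_pos': array([-1.5081,  0.159 ,  1.5981, -0.    ,  1.3862, -0.2101]), 'qd': array([ 0.0013, -0.0009, -0.0019, -0.0011, -0.0018,  0.0025]), 'effort': array([  0.0005, -39.6992, -33.2337,  -0.0001,   0.0042,   0.    ]), 'eef_pos': array([ 0.1549, -0.5531,  0.2141]), 'eef_rot': array([[ 0.2694, -0.963 , -0.0001],
       [-0.963 , -0.2694,  0.0017],
       [-0.0017, -0.0004, -1.    ]]), 'force': array([ 0.2352, -0.041 , -0.1969]), 'wrist_torque': array([-0.0097, -0.021 ,  0.0237]), 'opening': 0.08531823579038425}
```

View pics/scene0.png

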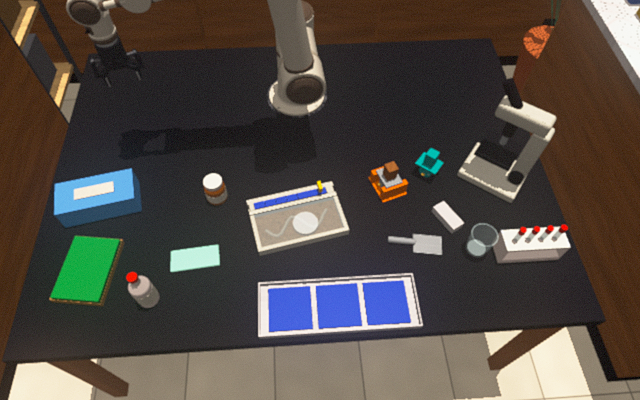

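View pics/top0.png

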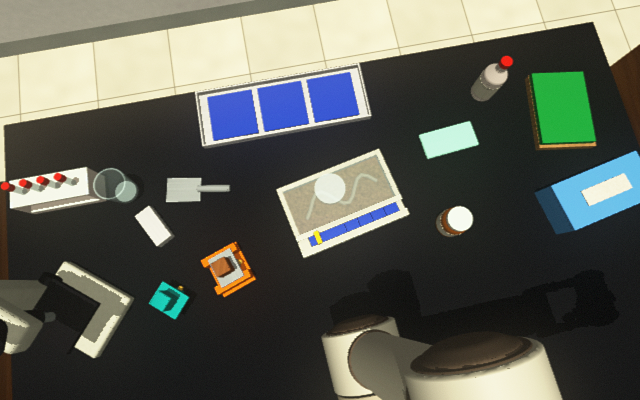

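Scene: the case is at about (297,217), its yellow tab at (319,187). The brown roller in the orange cradle is at (388,180), with the turquoise look-alike at (430,163). Top: tab (318,237), roller (226,266), look-alike (169,298). The large blue-panelled tray at (340,305) in scene is a decoy for the case. I choose the brown grip in the orange cradle.

```bash
cat > h.py <<'E'
from workcell import sense, grab_frame, get_calibration, models, ticket
import cv2, numpy as np
from scipy.optimize import least_squares
np.set_printoptions(precision=4,suppress=True)
C={n:get_calibration(n) for n in("scene","top")}
def proj(n,P):
    c=C[n];T=c["T"];f=200/np.tan(np.radians(c["fov_y"]/2))
    q=(np.atleast_2d(P)-T[:3,3])@T[:3,:3]
    return np.c_[c["cx"]+f*q[:,0]/-q[:,2], c["cy"]+f*-q[:,1]/-q[:,2]]
def atz(n,uv,z):
    return least_squares(lambda p:(proj(n,[p[0],p[1],z])[0]-uv),[.5,0]).x
def tri(d):
    s=least_squares(lambda p:np.concatenate([proj(n,p)[0]-uv for n,uv in d.items()]),[.5,0,.05])
    return s.x,np.sqrt((s.fun**2).mean())
E
python3 - <<'E'
from h import *
H=dict(strip_start=.034,strip_end=.034,roller_grip=.087,cradle_top=.054,tab_grip=.067,case=0,jar_mid=.0475,petri=.029)
for n in C: grab_frame(n)
for l,z in H.items():
    d={}
    for n in C:
        for r in models.place_of(l,n)[:2]:
            p=np.array(r["position"]); print(l,n,round(r["conf"],2),p,"atz",atz(n,p,z))
            d.setdefault(n,p)
    if len(d)==2: print("   tri",*tri(d))
cv2.imwrite("pics/crop1.png",cv2.resize(np.vstack([grab_frame("top")[220:320,140:300],grab_frame("top")[140:265,265:425]])[:,:,::-1],None,fx=2.6,fy=2.6,interpolation=cv2.INTER_CUBIC))
E
```

```text
strip_start scene 0.93 [258.2 204. ] atz [ 0.5146 -0.1478]
strip_start scene 0.62 [192.6 260.6] atz [ 0.7029 -0.3441]
strip_start top 0.93 [388.  206.3] atz [ 0.5243 -0.1379]
   tri [ 0.5223 -0.1402  0.0433] 1.3661526352183702
strip_end scene 0.86 [303.5 195.6] atz [ 0.4914 -0.0002]
strip_end top 0.97 [339.1 228.6] atz [ 0.4914 -0.0043]
strip_end top 0.71 [226.3 268.7] atz [0.4455 0.2894]
   tri [ 0.4915 -0.0027  0.0348] 0.4877351703592891
roller_grip scene 0.9 [432.9 155.9] atz [0.3957 0.4358]
roller_grip scene 0.72 [390.2 166.8] atz [0.4317 0.2872]
roller_grip top 0.82 [163.1 299.6] atz [0.3988 0.4312]
roller_grip top 0.72 [222.9 269.7] atz [0.4406 0.2859]
   tri [0.3988 0.4315 0.09  ] 0.5670512423299683
cradle_top scene 0.63 [392.6 175.1] atz [0.4419 0.2984]
tab_grip scene 0.61 [216.4 194. ] atz [ 0.4896 -0.2772]
tab_grip scene 0.48 [316.9 185. ] atz [0.4749 0.0445]
tab_grip top 0.44 [318.9 235.6] atz [0.4797 0.0497]
tab_grip top 0.22 [453.7 220.9] atz [ 0.4537 -0.2806]
   tri [ 0.4755 -0.0828 -0.0227] 40.138935567535384
case scene 0.94 [295.6 220.6] atz [ 0.5643 -0.0303]
case top 0.89 [338.1 203.9] atz [ 0.5605 -0.0171]
case top 0.3 [156.3 223.1] atz [0.5991 0.4607]
   tri [ 0.5613 -0.0227 -0.0072] 1.5188931612176275
jar_mid scene 0.63 [217.5 191. ] atz [ 0.4649 -0.2781]
jar_mid top 0.66 [454.7 221. ] atz [ 0.4548 -0.29  ]
   tri [ 0.4561 -0.288   0.0396] 1.6385436287738036
petri scene 0.77 [306.4 225.3] atz [0.6005 0.0029]
petri top 0.72 [326.4 191.7] atz [0.5922 0.0087]
petri top 0.45 [229.1 270.3] atz [0.4407 0.2842]
   tri [0.5945 0.0061 0.0178] 0.5954485333682006
```

View pics/crop1.png

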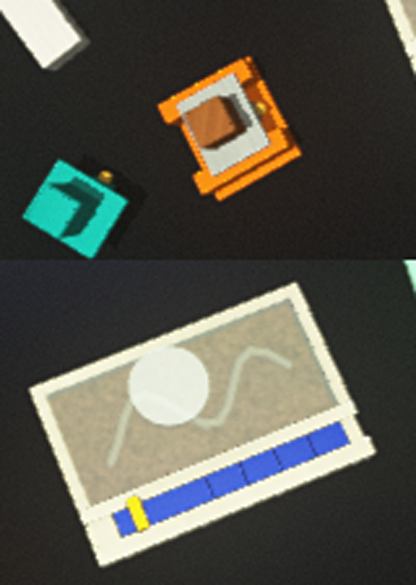

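The crop shows the brown grip on its grey plate in the orange cradle at (213,122), and the turquoise object lower left has a different shape. The blue strip has five links, with the yellow tab at (137,513). Next I refine these by colour.

```bash
cat >> h.py <<'E'
def seg(im,lo,hi,near,minA=8):
    h=cv2.cvtColor(im,cv2.COLOR_RGB2HSV); m=cv2.inRange(h,np.array(lo),np.array(hi))
    k,lab,st,ce=cv2.connectedComponentsWithStats(m)
    ok=[i for i in range(1,k) if st[i,4]>=minA and np.hypot(*(ce[i]-near))<45]
    m=np.isin(lab,ok); return m
def inside(n,im,polyfn): pass
E
python3 - <<'E'
from h import *
I={n:grab_frame(n) for n in C}
near=dict(scene=dict(b=(290,198),y=(319,187),o=(388,182),g=(390,170)),top=dict(b=(355,225),y=(318,237),o=(228,268),g=(222,266)))
rng=dict(b=((105,120,50),(130,255,255)),y=((22,120,120),(35,255,255)),o=((8,170,150),(18,255,255)),g=((5,90,40),(14,235,170)))
zz=dict(b=.038,y=.071,o=.054,g=.1)
for k in rng:
    for n in C:
        m=seg(I[n],*rng[k],near[n][k],4)
        ys,xs=np.nonzero(m); 
        if not len(xs): print(k,n,"none"); continue
        pts=np.c_[xs,ys].astype(np.float32)
        # map pixels to plane then rectangle there
        h=cv2.convexHull(pts).reshape(-1,2)
        W=np.array([atz(n,p,zz[k]) for p in h]).astype(np.float32)
        r=cv2.minAreaRect(W*1000)
        print(k,n,len(xs),"cent px",pts.mean(0),"cent",atz(n,pts.mean(0),zz[k]),"rect",np.round(np.array(r[0])),np.round(r[1]),round(r[2],1)); 
        if k=='b': print(np.round(cv2.boxPoints(r)).tolist())
E
```

```text
b scene 394 cent px [287.7005 198.3503] cent [ 0.5014 -0.052 ] rect [500. -45.] [ 22. 236.] 11.8
[[464.0, 69.0], [513.0, -162.0], [535.0, -158.0], [486.0, 73.0]]
b top 742 cent px [358.7655 221.4838] cent [ 0.4994 -0.0562] rect [500. -57.] [ 23. 208.] 11.7
[[467.0, 42.0], [509.0, -162.0], [532.0, -157.0], [490.0, 47.0]]
y scene 36 cent px [319.3611 184.5278] cent [0.4763 0.0523] rect [477.  52.] [36. 12.] 9.0
y top 62 cent px [317.5161 236.8387] cent [0.4769 0.0536] rect [477.  53.] [31. 12.] 15.7
o scene 357 cent px [388.4622 182.0336] cent [0.4688 0.2805] rect [465. 281.] [133. 111.] 19.4
o top 881 cent px [228.2804 270.269 ] cent [0.4394 0.2808] rect [442. 282.] [107.  97.] 18.7
g scene 402 cent px [388.3085 181.505 ] cent [0.4983 0.2689] rect [496. 269.] [134. 113.] 20.0
g top 473 cent px [231.2939 268.1649] cent [0.4395 0.2633] rect [438. 272.] [106.  97.] 18.8
```

```bash
python3 - <<'E'
from h import *
I={n:grab_frame(n) for n in C}
print(tri(dict(scene=np.array([390.2,166.8]),top=np.array([222.9,269.7]))))
for n,c in(("top",(228,268)),("scene",(388,178))):
    m=seg(I[n],(0,0,95),(179,70,255),c,10)
    ys,xs=np.nonzero(m); k=(abs(xs-c[0])<26)&(abs(ys-c[1])<22); pts=np.c_[xs,ys][k].astype(np.float32)
    h=cv2.convexHull(pts).reshape(-1,2); W=np.array([atz(n,p,.061) for p in h]).astype(np.float32)
    print(n,len(pts),pts.min(0),pts.max(0),cv2.minAreaRect(W*1000))
a=[cv2.resize(I[n][y-28:y+28,x-35:x+35],None,fx=8,fy=8,interpolation=cv2.INTER_NEAREST) for n,x,y in(("top",226,268),("scene",388,178))]
# overlay a predicted model
def draw(img,n,x,y,ctr,yaw,hx,hy,z,col):
    R=np.array([[np.cos(yaw),-np.sin(yaw)],[np.sin(yaw),np.cos(yaw)]])
    P=np.array([[hx,hy],[hx,-hy],[-hx,-hy],[-hx,hy]])@R.T+ctr
    q=(proj(n,np.c_[P,np.full(4,z)])-[x-35,y-28]+.5)*8
    cv2.polylines(img,[q.astype(np.int32)],True,col,1)
for img,(n,x,y) in zip(a,(("top",226,268),("scene",388,178))):
    for hx,hy,z,col in((.047,.045,.054,(0,255,255)),(.038,.03,.061,(0,255,0)),(.018,.018,.113,(255,0,255))):
        draw(img,n,x,y,np.array([.439,.285]),np.radians(19),hx,hy,z,col)
cv2.imwrite("pics/crop2.png",np.vstack(a)[:,:,::-1][:, :])
E
python3 -c "
import cv2;i=cv2.imread('pics/crop2.png');h=i.shape[0]//2;import numpy as np;cv2.imwrite('pics/crop2.png',cv2.resize(np.hstack([i[:h],i[h:]]),(800,320)))"
```

```text
(array([0.4398, 0.2837, 0.098 ]), np.float64(0.1224908573456719))
top 450 [208. 248.] [243. 286.] ((447.4132080078125, 284.7400817871094), (74.8499984741211, 60.259334564208984), 19.128347396850586)
scene 189 [376. 169.] [401. 187.] ((450.0343017578125, 284.0121154785156), (73.63577270507812, 64.45286560058594), 17.673364639282227)
```

View pics/crop2.png

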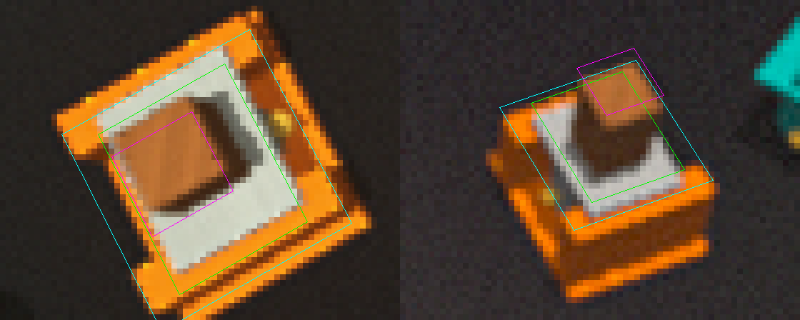

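Plate fits from both cameras agree at about (0.448, 0.285), yaw about 19°, and the strip lies at yaw 11.8° in both. Moving now.

{"method": "move_arm", "body": {"steps": [[-0.98,-0.81,0,0,0,-0.07],[-0.98,-0.81,0,0,0,0],[-0.98,-0.81,0,0,0,0],[-0.98,-0.81,0,0,0,0],[-0.98,-0.81,0,0,0,0],[-0.98,-0.81,0,0,0,0],[-0.98,-0.81,0,0,0,0],[-0.98,-0.81,0,0,0,0],[-0.98,-0.81,0,0,0,0],[-0.98,-0.81,0,0,0,0],[-0.98,-0.81,0,0,0,0],[-0.98,-0.81,0,0,0,0]], "claw": -1}}

```text
t: 2.5
eef_pos: [0.2922, -0.1967, 0.2152]
eef_rot: [[0.321, -0.947, 0.001], [-0.947, -0.321, -0.001], [0.001, -0.0, -1.0]]
force: [0.1, 1.0, -0.7]
opening: 0.0856
```

{"method": "move_arm", "body": {"steps": [[-0.98,-0.81,0,0,0,0],[-0.98,-0.81,0,0,0,0],[-0.98,-0.81,0,0,0,0],[-0.98,-0.81,0,0,0,0],[-0.98,-0.81,0,0,0,0],[-0.98,-0.81,0,0,0,0],[-0.98,-0.6,0,0,0,0],[-0.98,-0.6,0,0,0,0],[-0.98,-0.6,0,0,0,0],[-0.98,-0.6,0,0,0,0],[-0.98,-0.6,0,0,0,0],[0,0,0,0,0,0]]}}

```text
t: 3.7
eef_pos: [0.3913, 0.123, 0.2151]
eef_rot: [[0.326, -0.945, 0.0], [-0.945, -0.326, 0.001], [-0.001, -0.0, -1.0]]
force: [-0.3, -0.1, 0.3]
opening: 0.0854
```

```bash
cat >> h.py <<'E'
def go(p,yaw=None):
    s=sense();R=s["eef_rot"];psi=np.degrees(np.arctan2(R[1,0],R[0,0]))
    print("t",round(s["t"],2),"tcp",s["eef_pos"],"psi",round(psi,2),"z",R[:,2],"F",s["force"],"open",round(s["opening"],4))
    print("tool delta units",R.T@(np.array(p)-s["eef_pos"])/.025, "rotz units",None if yaw is None else -(yaw-psi)/45)
E
python3 -c "
from h import *
go([.4475,.2845,.2],-71.2)"
```

```text
t 3.7 tcp [0.3913 0.123  0.2151] psi -70.99 z [ 0.0001  0.001  -1.    ] F [-0.3294 -0.1056  0.284 ] open 0.0854
tool delta units [-5.3751 -4.23    0.6105] rotz units 0.004633531679409468
```

{"method": "move_arm", "body": {"steps": [[-0.77,-0.6,0,0,0,0],[-0.77,-0.6,0,0,0,0],[-0.77,-0.6,0,0,0,0],[-0.77,-0.61,0,0,0,0],[-0.77,-0.61,0,0,0,0],[-0.77,-0.61,0.5,0,0,0],[-0.76,-0.6,0.5,0,0,0],[0,0,0.6,0,0,0],[0,0,0.5,0,0,0],[0,0,0.5,0,0,0],[0,0,0,0,0,0],[0,0,0,0,0,0]]}}

```text
t: 4.9
eef_pos: [0.448, 0.2813, 0.15]
eef_rot: [[0.321, -0.947, -0.0], [-0.947, -0.321, -0.0], [0.0, 0.0, -1.0]]
force: [-0.6, 0.3, -0.8]
opening: 0.0851
```

Run:
```python
from h import *
go([.4475,.2845,.089],-71.2)
I={n:grab_frame(n) for n in C}
cv2.imwrite("pics/c3.png",np.hstack([cv2.resize(I[n][y-35:y+35,x-45:x+45],None,fx=4.4,fy=4.4,interpolation=cv2.INTER_CUBIC) for n,x,y in(("top",226,268),("scene",388,172))])[:,:,::-1])
```

```text
t 4.9 tcp [0.448  0.2813 0.15  ] psi -71.27 z [-0.0002 -0.0002 -1.    ] F [-0.5766  0.3457 -0.7927] open 0.0851
tool delta units [-0.1263 -0.0231  2.4412] rotz units -0.0014691353155073885
```

View pics/c3.png

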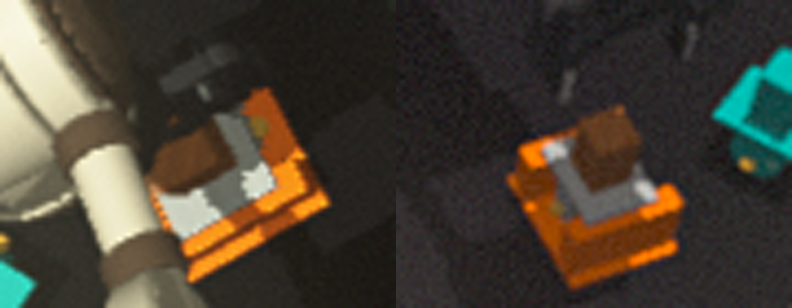

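The scene half shows both fingertips, at (568,90) and (690,45) in the crop, straddling the brown grip. They are still above it and nothing is in the way. Descending.

{"method": "move_arm", "body": {"steps": [[-0.13,-0.02,0.4,0,0,0],[0,0,0.4,0,0,0],[0,0,0.4,0,0,0],[0,0,0.4,0,0,0],[0,0,0.4,0,0,0],[0,0,0.4,0,0,0],[0,0,0,0,0,0],[0,0,0,0,0,0]]}}

```text
t: 5.8
eef_pos: [0.4474, 0.2852, 0.0898]
eef_rot: [[0.322, -0.947, -0.0], [-0.947, -0.322, -0.0], [-0.0, 0.0, -1.0]]
force: [0.1, -0.1, 0.4]
opening: 0.0855
```

{"method": "move_arm", "body": {"steps": [[0,0,0,0,0,0],[0,0,0,0,0,0],[0,0,0,0,0,0],[0,0,0,0,0,0],[0,0,0,0,0,0],[0,0,0,0,0,0],[0,0,0,0,0,0],[0,0,0,0,0,0]], "claw": 1, "force": 80}}

```text
t: 6.6
eef_pos: [0.4479, 0.2854, 0.0909]
eef_rot: [[0.322, -0.947, 0.001], [-0.947, -0.322, 0.0], [0.0, -0.001, -1.0]]
force: [-1.5, -0.3, 6.3]
opening: 0.0329
```

{"method": "move_arm", "body": {"steps": [[0,0,0,0,0,0],[0,0,-0.04,0,0,0],[0,0,0,0,0,0]]}}

```text
t: 6.9
eef_pos: [0.4475, 0.2852, 0.091]
eef_rot: [[0.322, -0.947, 0.0], [-0.947, -0.322, 0.0], [-0.0, -0.0, -1.0]]
force: [0.9, -0.4, 0.9]
opening: 0.0328
```

Run:
```python
from h import *
s=sense();print(s)
```

```text
{'t': 6.9, 'joint_pos': array([0.3395, 0.1773, 1.8351, 0.    , 1.1289, 1.5826]), 'qd': array([ 0.0006, -0.0003, -0.0022, -0.0007,  0.0015, -0.0008]), 'effort': array([  0.1902, -36.454 , -29.1726,   0.0444,   0.0864,  -0.0065]), 'eef_pos': array([0.4475, 0.2852, 0.091 ]), 'eef_rot': array([[ 0.3219, -0.9468,  0.0002],
       [-0.9468, -0.3219,  0.0001],
       [-0.    , -0.0003, -1.    ]]), 'force': array([ 0.8643, -0.4404,  0.8869]), 'wrist_torque': array([-0.0121, -0.0914,  0.0909]), 'opening': 0.03279299540490439}
```

{"method": "move_arm", "body": {"steps": [[0,0,-0.3,0,0,0],[0,0,-0.5,0,0,0],[0,0,-0.6,0,0,0],[0,0,-0.7,0,0,0],[0,0,-0.7,0,0,0],[0,0,-0.6,0,0,0],[0,0,-0.4,0,0,0],[0,0,-0.2,0,0,0],[0,0,0,0,0,0],[0,0,0,0,0,0]]}}

```text
t: 7.9
eef_pos: [0.447, 0.285, 0.1902]
eef_rot: [[0.322, -0.947, -0.001], [-0.947, -0.322, -0.0], [0.0, 0.001, -1.0]]
force: [0.0, -0.3, -4.7]
opening: 0.0329
```

```bash
cat >> h.py <<'E'
def plan(p,yaw,n):
    s=sense();R=s["eef_rot"];psi=np.degrees(np.arctan2(R[1,0],R[0,0]));d=(np.array(p)-s["eef_pos"])/n/.025;dy=(yaw-psi)/n
    out=[]
    for i in range(n):
        a=np.radians(psi+i*dy);M=np.array([[np.cos(a),np.sin(a),0],[np.sin(a),-np.cos(a),0],[0,0,-1]])
        out.append([*np.round(M.T@d,2).tolist(),0,0,round(-dy/45,4)])
    print(out)
E
python3 -c "
from h import *
go([.5185,-.1437,.19],11.8); plan([.5185,-.1437,.19],11.8,20)"
```

```text
t 7.9 tcp [0.447  0.285  0.1902] psi -71.22 z [-0.0014 -0.0005 -1.    ] F [ 0.0107 -0.3301 -4.6646] open 0.0329
tool delta units [17.1581  2.8113  0.013 ] rotz units -1.8449106981003458
[[0.86, 0.14, 0.0, 0, 0, np.float64(-0.0922)], [0.85, 0.2, 0.0, 0, 0, np.float64(-0.0922)], [0.83, 0.26, 0.0, 0, 0, np.float64(-0.0922)], [0.81, 0.32, 0.0, 0, 0, np.float64(-0.0922)], [0.78, 0.38, 0.0, 0, 0, np.float64(-0.0922)], [0.75, 0.44, 0.0, 0, 0, np.float64(-0.0922)], [0.72, 0.49, 0.0, 0, 0, np.float64(-0.0922)], [0.68, 0.54, 0.0, 0, 0, np.float64(-0.0922)], [0.64, 0.59, 0.0, 0, 0, np.float64(-0.0922)], [0.6, 0.63, 0.0, 0, 0, np.float64(-0.0922)], [0.55, 0.67, 0.0, 0, 0, np.float64(-0.0922)], [0.5, 0.71, 0.0, 0, 0, np.float64(-0.0922)], [0.45, 0.75, 0.0, 0, 0, np.float64(-0.0922)], [0.39, 0.78, 0.0, 0, 0, np.float64(-0.0922)], [0.33, 0.8, 0.0, 0, 0, np.float64(-0.0922)], [0.27, 0.82, 0.0, 0, 0, np.float64(-0.0922)], [0.21, 0.84, 0.0, 0, 0, np.float64(-0.0922)], [0.15, 0.86, 0.0, 0, 0, np.float64(-0.0922)], [0.09, 0.86, 0.0, 0, 0, np.float64(-0.0922)], [0.03, 0.87, 0.0, 0, 0, np.float64(-0.0922)]]
```

Lifted: the force reads about −4.7 N, so the roller is in hand.

{"method": "move_arm", "body": {"steps": [[0.86,0.14,0,0,0,-0.0922],[0.85,0.2,0,0,0,-0.0922],[0.83,0.26,0,0,0,-0.0922],[0.81,0.32,0,0,0,-0.0922],[0.78,0.38,0,0,0,-0.0922],[0.75,0.44,0,0,0,-0.0922],[0.72,0.49,0,0,0,-0.0922],[0.68,0.54,0,0,0,-0.0922],[0.64,0.59,0,0,0,-0.0922],[0.6,0.63,0,0,0,-0.0922],[0.55,0.67,0,0,0,-0.0922],[0.5,0.71,0,0,0,-0.0922]]}}

```text
t: 9.1
eef_pos: [0.49, 0.0271, 0.1899]
eef_rot: [[0.932, -0.363, -0.002], [-0.363, -0.932, 0.0], [-0.002, 0.0, -1.0]]
force: [0.8, 0.9, -3.9]
opening: 0.0328
```

{"method": "move_arm", "body": {"steps": [[0.45,0.75,0,0,0,-0.0922],[0.39,0.78,0,0,0,-0.0922],[0.33,0.8,0,0,0,-0.0922],[0.27,0.82,0,0,0,-0.0922],[0.21,0.84,0,0,0,-0.0922],[0.15,0.86,0,0,0,-0.0922],[0.09,0.86,0,0,0,-0.0922],[0.03,0.87,0,0,0,-0.0922],[0,0,0,0,0,0],[0,0,0,0,0,0]]}}

```text
t: 10.1
eef_pos: [0.5182, -0.1433, 0.1899]
eef_rot: [[0.979, 0.202, -0.002], [0.202, -0.979, 0.002], [-0.002, -0.002, -1.0]]
force: [-0.4, -0.2, -3.9]
opening: 0.033
```

Run:
```python
from h import *
go([.5185,-.1437,.128],11.8)
I={n:grab_frame(n) for n in C}
cv2.imwrite("pics/c4.png",np.hstack([cv2.resize(I[n][y-50:y+50,x-65:x+65],None,fx=3,fy=3,interpolation=cv2.INTER_CUBIC) for n,x,y in(("top",370,210),("scene",275,195))])[:,:,::-1])
```

```text
t 10.1 tcp [ 0.5182 -0.1433  0.1899] psi 11.66 z [-0.0019  0.0015 -1.    ] F [-0.4121 -0.2472 -3.8769] open 0.033
tool delta units [0.0129 0.0226 2.4778] rotz units -0.0031016513345170677
```

View pics/c4.png

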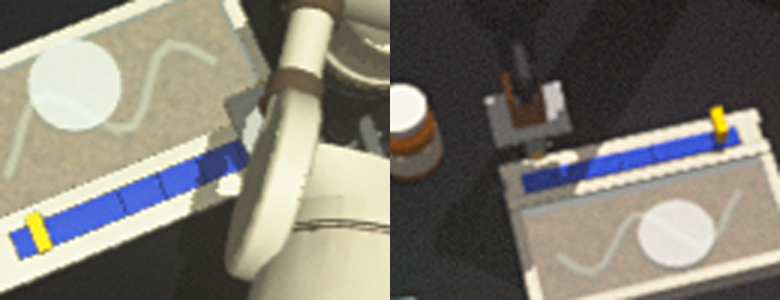

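The roller hangs upright over link 1, at about (530,110) in the right half, with its long plate side along the strip. The jar is clear. Lowering.

{"method": "move_arm", "body": {"steps": [[0.01,0.02,0.4,0,0,0],[0,0,0.5,0,0,0],[0,0,0.5,0,0,0],[0,0,0.5,0,0,0],[0,0,0.4,0,0,0],[0,0,0.2,0,0,0],[0,0,0.05,0,0,0],[0,0,0,0,0,0]]}}

```text
t: 11.0
eef_pos: [0.5193, -0.1441, 0.1274]
eef_rot: [[0.979, 0.204, 0.0], [0.204, -0.979, -0.0], [0.0, 0.0, -1.0]]
force: [-0.7, -0.6, -4.2]
opening: 0.0325
```

{"method": "move_arm", "body": {"steps": [[0,0,0.05,0,0,0],[0,0,0.05,0,0,0],[0,0,0.05,0,0,0],[0,0,0,0,0,0]]}}

```text
t: 11.4
eef_pos: [0.5191, -0.144, 0.1234]
eef_rot: [[0.979, 0.204, -0.0], [0.204, -0.979, 0.0], [-0.0, -0.0, -1.0]]
force: [-0.3, -0.4, -3.6]
opening: 0.0328
```

{"method": "move_arm", "body": {"steps": [[0,0,0.05,0,0,0],[0,0,0.05,0,0,0],[0,0,0.05,0,0,0],[0,0,0,0,0,0]]}}

```text
t: 11.8
eef_pos: [0.5197, -0.1444, 0.1206]
eef_rot: [[0.979, 0.204, 0.001], [0.204, -0.979, -0.001], [0.001, 0.001, -1.0]]
force: [-1.1, -0.2, 3.3]
opening: 0.0331
```

{"method": "move_arm", "body": {"steps": [[0,0,0.05,0,0,0],[0,0,0.05,0,0,0],[0,0,0.05,0,0,0],[0,0,0,0,0,0]]}}

```text
t: 12.2
eef_pos: [0.5202, -0.1453, 0.1187]
eef_rot: [[0.979, 0.204, 0.002], [0.204, -0.979, -0.003], [0.002, 0.003, -1.0]]
force: [-5.3, -0.6, 14.7]
opening: 0.0329
```

{"method": "move_arm", "body": {"steps": [[0,0,0.04,0,0,0],[0,0,0.04,0,0,0],[0,0,0,0,0,0]]}}

```text
t: 12.5
eef_pos: [0.5208, -0.1462, 0.1185]
eef_rot: [[0.979, 0.204, 0.003], [0.204, -0.979, -0.005], [0.002, 0.005, -1.0]]
force: [-9.6, -1.5, 24.4]
opening: 0.0331
```

{"method": "move_arm", "body": {"steps": [[-0.04,-0.15,0,0,0,0],[-0.02,-0.2,0,0,0,0],[0,-0.2,0,0,0,0],[0,-0.2,0,0,0,0],[0,-0.2,0,0,0,0],[0,-0.2,0,0,0,0]]}}

```text
t: 13.1
eef_pos: [0.5145, -0.1189, 0.1185]
eef_rot: [[0.979, 0.204, 0.006], [0.204, -0.979, -0.006], [0.005, 0.007, -1.0]]
force: [-4.2, -2.5, 21.6]
opening: 0.0327
```

{"method": "move_arm", "body": {"steps": [[0,-0.2,0,0,0,0],[0,-0.2,0,0,0,0],[0,-0.2,0,0,0,0],[0,-0.2,0,0,0,0]]}}

```text
t: 13.5
eef_pos: [0.5104, -0.0989, 0.1185]
eef_rot: [[0.979, 0.204, 0.006], [0.204, -0.979, -0.006], [0.005, 0.007, -1.0]]
force: [-4.7, -4.2, 20.0]
opening: 0.0329
```

{"method": "move_arm", "body": {"steps": [[0,-0.2,0.03,0,0,0],[0,-0.2,0,0,0,0],[0,-0.2,0,0,0,0],[0,-0.2,0,0,0,0],[0,-0.2,0,0,0,0],[0,-0.2,0,0,0,0],[0,-0.2,0,0,0,0],[0,-0.2,0,0,0,0]]}}

```text
t: 14.3
eef_pos: [0.5025, -0.0602, 0.1184]
eef_rot: [[0.979, 0.205, 0.006], [0.205, -0.979, -0.007], [0.005, 0.008, -1.0]]
force: [-6.3, -5.0, 23.1]
opening: 0.0328
```

{"method": "move_arm", "body": {"steps": [[0,-0.2,0,0,0,0],[0,-0.2,0.02,0,0,0],[0,-0.2,0,0,0,0],[0,-0.2,0,0,0,0],[0,-0.2,0,0,0,0],[0,-0.2,0.02,0,0,0],[0,-0.2,0,0,0,0],[0,-0.2,0,0,0,0]]}}

```text
t: 15.1
eef_pos: [0.4949, -0.0215, 0.1181]
eef_rot: [[0.979, 0.205, 0.007], [0.205, -0.979, -0.008], [0.006, 0.009, -1.0]]
force: [-0.8, -6.0, 18.2]
opening: 0.0329
```

{"method": "move_arm", "body": {"steps": [[0,-0.2,0.05,0,0,0],[0,-0.2,0.03,0,0,0],[0,-0.2,0,0,0,0],[0,-0.2,0,0,0,0],[0,-0.15,0,0,0,0],[0,0,0,0,0,0]]}}

```text
t: 15.7
eef_pos: [0.4911, 0.0036, 0.1148]
eef_rot: [[0.979, 0.205, 0.011], [0.205, -0.979, -0.004], [0.01, 0.006, -1.0]]
force: [-0.5, -0.9, 18.3]
opening: 0.0329
```

```bash
python3 -c "
from h import *
go([.489,.0005,.118],11.8);print(sense()['wrist_torque'])"
```

```text
t 15.7 tcp [0.4911 0.0036 0.1148] psi 11.8 z [ 0.0107 -0.0039 -0.9999] F [-0.4758 -0.9064 18.3106] open 0.0329
tool delta units [-0.1075  0.1062 -0.1264] rotz units 9.974526981950917e-05
[-0.7351 -0.0082 -0.0186]
```

Run:
```python
from h import *
I={n:grab_frame(n) for n in C}
cv2.imwrite("pics/c5.png",np.hstack([cv2.resize(I[n][y-40:y+40,x-40:x+40],None,fx=5,fy=5,interpolation=cv2.INTER_CUBIC) for n,x,y in(("top",345,220),("scene",300,190))])[:,:,::-1])
```

```text
(no output)
```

View pics/c5.png

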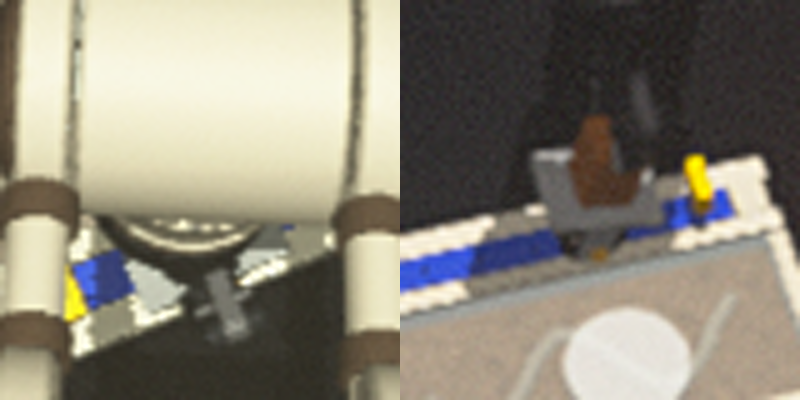

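The picture shows the plate pitched nose-down towards the tab. The roller has pivoted between the pads because the wheel hung up at the step to link 5. I'll lift off with a stronger grip and measure the tilt.

{"method": "move_arm", "body": {"steps": [[0,0.1,-0.2,0,0,0],[0,0,-0.4,0,0,0],[0,0,-0.6,0,0,0],[0,0,-0.8,0,0,0],[0,0,-0.8,0,0,0],[0,0,-0.4,0,0,0],[0,0,0,0,0,0],[0,0,0,0,0,0]], "force": 115}}

```text
t: 16.6
eef_pos: [0.4863, 0.0028, 0.189]
eef_rot: [[0.979, 0.204, -0.002], [0.204, -0.979, 0.001], [-0.002, -0.001, -1.0]]
force: [0.5, -0.2, -4.1]
opening: 0.0312
```

Run:
```python
from h import *
go([.49,0,.19],11.8)
I={n:grab_frame(n) for n in C}
p=sense()["eef_pos"]; q=proj("scene",p)[0]; print(q)
x,y=int(q[0]),int(q[1])+12
img=cv2.resize(I["scene"][y-35:y+35,x-45:x+45],None,fx=8,fy=8,interpolation=cv2.INTER_NEAREST)
# predicted plate for pitches about tool x through grasp (grip 3.5mm below TCP)
a=np.radians(11.8);ux=np.array([np.cos(a),np.sin(a),0]);d=np.array([-np.sin(a),np.cos(a),0]);k=np.array([0,0,1.])
for th,col in((0,(255,0,0)),(10,(0,255,0)),(17,(0,255,255))):
    t=np.radians(th);dd=d*np.cos(t)-k*np.sin(t);kk=k*np.cos(t)+d*np.sin(t)
    P=[p-.0035*kk*1-.026*kk+sx*.03*ux+sy*.038*dd for sx,sy in((1,1),(1,-1),(-1,-1),(-1,1))]
    u=(proj("scene",P)-[x-45,y-35]+.5)*8
    cv2.polylines(img,[u.astype(np.int32)],True,col,1)
cv2.imwrite("pics/c6.png",img[:,:,::-1])
```

```text
t 16.6 tcp [0.4863 0.0028 0.189 ] psi 11.76 z [-0.0021  0.0006 -1.    ] F [ 0.4797 -0.1697 -4.0649] open 0.0312
tool delta units [ 0.1229  0.1399 -0.0415] rotz units -0.0009591957638000064
[303.7076 165.6604]
```

View pics/c6.png

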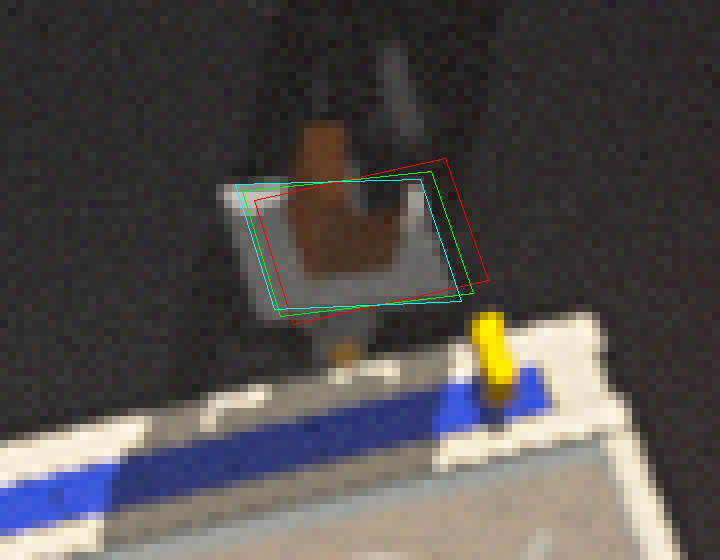

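The tilt is about 17°. The drawn 17° plate matches the real plate's near-level edge at (340,305), and the upright one does not. I'll tilt the tool by the same amount to set the roller upright over the strip end, then look.

{"method": "move_arm", "body": {"steps": [[0.08,0.17,0,0,0,0],[0,0,0,0.094,0,0],[0,0,0,0.094,0,0],[0,0,0,0.095,0,0],[0,0,0,0.095,0,0],[0,0,0,0,0,0],[0,0,0,0,0,0]]}}

```text
t: 17.4
eef_pos: [0.4899, -0.0017, 0.1897]
eef_rot: [[0.979, 0.194, -0.06], [0.203, -0.937, 0.285], [-0.001, -0.291, -0.957]]
force: [0.0, -0.7, -4.4]
opening: 0.0318
```

Run:
```python
from h import *
go([.489,-.001,.126])
I=grab_frame("scene"); s=sense()
p=s["eef_pos"]; q=proj("scene",p)[0]
x,y=int(q[0]),int(q[1])+12
img=cv2.resize(I[y-35:y+35,x-45:x+45],None,fx=8,fy=8,interpolation=cv2.INTER_NEAREST)
a=np.radians(11.8);ux=np.array([np.cos(a),np.sin(a),0]);d=np.array([-np.sin(a),np.cos(a),0]);k=np.array([0,0,1.])
for th,off,col in((0,0,(255,0,0)),(5,0,(0,255,255)),(0,-.005,(0,255,0))):
    t=np.radians(th);dd=d*np.cos(t)-k*np.sin(t);kk=k*np.cos(t)+d*np.sin(t)
    P=[p+off*d-.0295*kk+sx*.03*ux+sy*.038*dd for sx,sy in((1,1),(1,-1),(-1,-1),(-1,1))]
    cv2.polylines(img,[((proj("scene",P)-[x-45,y-35]+.5)*8).astype(np.int32)],True,col,1)
cv2.imwrite("pics/c7.png",img[:,:,::-1])
```

```text
t 17.4 tcp [ 0.4899 -0.0017  0.1897] psi 11.71 z [-0.06    0.285  -0.9566] F [ 0.0031 -0.7336 -4.362 ] open 0.0318
tool delta units [-0.0254  0.7081  2.4475] rotz units None
```

View pics/c7.png

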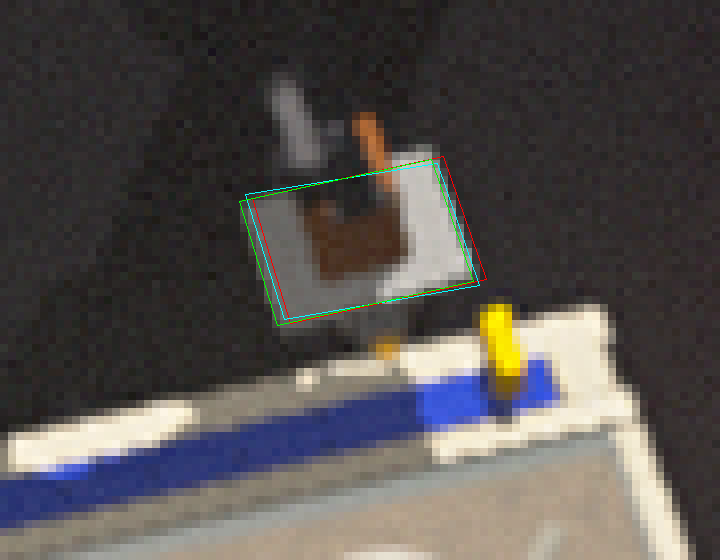

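The roller now looks upright, and the green outline 5 mm behind the TCP matches the plate. Pressing straight down at strip_end.

{"method": "move_arm", "body": {"steps": [[0,0.08,0.35,0,0,0],[0,0.11,0.4,0,0,0],[0,0.11,0.4,0,0,0],[0,0.11,0.4,0,0,0],[0,0.08,0.4,0,0,0],[0,0.08,0.3,0,0,0],[0,0.04,0.18,0,0,0],[0,0,0,0,0,0]]}}

```text
t: 18.25
eef_pos: [0.4888, 0.0021, 0.1269]
eef_rot: [[0.979, 0.195, -0.061], [0.204, -0.936, 0.287], [-0.001, -0.293, -0.956]]
force: [-0.1, 0.2, -3.6]
opening: 0.0315
```

{"method": "move_arm", "body": {"steps": [[0,0.03,0.09,0,0,0],[0,0.03,0.09,0,0,0],[0,0,0,0,0,0]]}}

```text
t: 18.55
eef_pos: [0.4893, 0.0017, 0.1229]
eef_rot: [[0.979, 0.195, -0.06], [0.204, -0.936, 0.286], [-0.0, -0.293, -0.956]]
force: [-0.2, -0.6, -5.0]
opening: 0.0317
```

{"method": "move_arm", "body": {"steps": [[0,0.015,0.05,0,0,0],[0,0.015,0.05,0,0,0],[0,0,0,0,0,0]]}}

```text
t: 18.85
eef_pos: [0.4893, 0.0018, 0.1202]
eef_rot: [[0.979, 0.195, -0.06], [0.204, -0.936, 0.286], [-0.0, -0.293, -0.956]]
force: [-0.6, 1.4, -4.2]
opening: 0.0314
```

{"method": "move_arm", "body": {"steps": [[0,0.015,0.05,0,0,0],[0,0,0,0,0,0]]}}

```text
t: 19.05
eef_pos: [0.4896, 0.0017, 0.1198]
eef_rot: [[0.979, 0.195, -0.059], [0.204, -0.936, 0.286], [0.0, -0.292, -0.956]]
force: [-2.1, -0.1, 2.0]
opening: 0.0317
```

{"method": "move_arm", "body": {"steps": [[0,0.015,0.05,0,0,0],[0,0,0,0,0,0]]}}

```text
t: 19.25
eef_pos: [0.4898, 0.0016, 0.1195]
eef_rot: [[0.979, 0.196, -0.059], [0.204, -0.936, 0.286], [0.001, -0.292, -0.956]]
force: [-3.4, -1.4, 8.2]
opening: 0.0317
```

{"method": "move_arm", "body": {"steps": [[0,0.015,0.05,0,0,0],[0,0,0,0,0,0]]}}

```text
t: 19.45
eef_pos: [0.4901, 0.0014, 0.1192]
eef_rot: [[0.979, 0.196, -0.059], [0.205, -0.936, 0.286], [0.001, -0.292, -0.956]]
force: [-5.7, -1.6, 15.5]
opening: 0.0318
```

{"method": "move_arm", "body": {"steps": [[0,0.015,0.05,0,0,0],[0,0,0,0,0,0]]}}

```text
t: 19.65
eef_pos: [0.4903, 0.0013, 0.119]
eef_rot: [[0.979, 0.196, -0.058], [0.205, -0.936, 0.286], [0.001, -0.292, -0.956]]
force: [-7.4, -1.5, 22.6]
opening: 0.0317
```

The contact is stiff with no yielding, so link 5 is already home. I'll roll back over the strip as a second firm pass, reading the height along the way.

{"method": "move_arm", "body": {"steps": [[-0.03,0.1,-0.03,0,0,0],[-0.03,0.19,-0.058,0,0,0],[0,0.19,-0.058,0,0,0],[0,0.19,-0.058,0,0,0],[0,0.19,-0.058,0,0,0],[0,0.19,-0.058,0,0,0]]}}

```text
t: 20.25
eef_pos: [0.4952, -0.0255, 0.1188]
eef_rot: [[0.979, 0.196, -0.056], [0.204, -0.936, 0.287], [0.004, -0.293, -0.956]]
force: [-4.1, 0.4, 19.0]
opening: 0.0315
```

{"method": "move_arm", "body": {"steps": [[0,0.19,-0.058,0,0,0],[0,0.19,-0.058,0,0,0],[0,0.19,-0.058,0,0,0],[0,0.19,-0.058,0,0,0],[0,0.19,-0.058,0,0,0],[0,0.19,-0.058,0,0,0],[0,0.19,-0.058,0,0,0]]}}

```text
t: 20.95
eef_pos: [0.5026, -0.0598, 0.1188]
eef_rot: [[0.979, 0.196, -0.055], [0.204, -0.936, 0.287], [0.004, -0.292, -0.956]]
force: [-3.1, 0.3, 16.5]
opening: 0.0313
```

Flat and stable. Continuing to link 1.

{"method": "move_arm", "body": {"steps": [[0,0.205,-0.01,0,0,0],[0,0.19,-0.058,0,0,0],[0,0.19,-0.058,0,0,0],[0,0.19,-0.058,0,0,0],[0,0.19,-0.058,0,0,0],[0,0.19,-0.058,0,0,0],[0,0.19,-0.058,0,0,0],[0,0.19,-0.058,0,0,0],[0,0.19,-0.058,0,0,0]]}}

```text
t: 21.85
eef_pos: [0.5122, -0.1038, 0.1186]
eef_rot: [[0.979, 0.197, -0.054], [0.204, -0.936, 0.286], [0.006, -0.291, -0.957]]
force: [-2.7, 0.5, 20.9]
opening: 0.0315
```

{"method": "move_arm", "body": {"steps": [[0,0.19,-0.058,0,0,0],[0,0.19,-0.058,0,0,0],[0,0.19,-0.058,0,0,0],[0,0.19,-0.058,0,0,0],[0,0.19,-0.058,0,0,0],[0,0.19,-0.058,0,0,0],[0,0.1,-0.03,0,0,0],[0,0,0,0,0,0]]}}

```text
t: 22.65
eef_pos: [0.5192, -0.1363, 0.1187]
eef_rot: [[0.979, 0.197, -0.053], [0.203, -0.937, 0.285], [0.006, -0.29, -0.957]]
force: [-2.8, -0.8, 21.2]
opening: 0.0314
```

All links are flush: the height was constant at 0.1186–0.1188 over the whole strip. Next, lift and plan the return.

{"method": "move_arm", "body": {"steps": [[0,-0.06,-0.2,0,0,0],[0,-0.12,-0.4,0,0,0],[0,-0.18,-0.6,0,0,0],[0,-0.2,-0.65,0,0,0],[0,-0.18,-0.6,0,0,0],[0,-0.12,-0.4,0,0,0],[0,0,0,0,0,0],[0,0,0,0,0,0]]}}

```text
t: 23.45
eef_pos: [0.5161, -0.1351, 0.1879]
eef_rot: [[0.979, 0.195, -0.06], [0.204, -0.936, 0.286], [-0.0, -0.293, -0.956]]
force: [0.2, -0.0, -4.1]
opening: 0.0319
```

```bash
cat >> h.py <<'E'
from scipy.spatial.transform import Rotation as Ro
def plan3(p,R1,n):
    s=sense();R=s["eef_rot"];d=(np.array(p)-s["eef_pos"])/n/.025
    rv=Ro.from_matrix(R.T@R1).as_rotvec()/n
    print("tcp",s["eef_pos"],"F",s["force"])
    for i in range(n):
        print(np.round(R.T@d,2).tolist()+np.round(rv/np.pi*4,4).tolist(),end=", "); R=R@Ro.from_rotvec(rv).as_matrix()
E
python3 - <<'E'
from h import *
s=sense();R=s["eef_rot"]
t=np.radians(17.0);a=np.radians(-71.2)
ux=np.array([np.cos(a),np.sin(a),0]);y=np.array([np.sin(a),-np.cos(a),0]);k=np.array([0,0,1.])
y2=y*np.cos(t)-k*np.sin(t)
R1=np.c_[ux,y2,np.cross(ux,y2)]
plan3([.452,.286,.195],R1,24)
E
```

```text
tcp [ 0.5161 -0.1351  0.1879] F [ 0.1812 -0.0038 -4.0931]
[0.04, -0.68, 0.2, -0.0, 0.0225, 0.0735], [-0.0, -0.68, 0.2, -0.0, 0.0225, 0.0735], [-0.05, -0.68, 0.2, -0.0, 0.0225, 0.0735], [-0.09, -0.68, 0.19, -0.0, 0.0225, 0.0735], [-0.13, -0.67, 0.19, -0.0, 0.0225, 0.0735], [-0.17, -0.66, 0.19, -0.0, 0.0225, 0.0735], [-0.22, -0.65, 0.19, -0.0, 0.0225, 0.0735], [-0.26, -0.64, 0.18, -0.0, 0.0225, 0.0735], [-0.29, -0.62, 0.18, -0.0, 0.0225, 0.0735], [-0.33, -0.6, 0.17, -0.0, 0.0225, 0.0735], [-0.37, -0.58, 0.17, -0.0, 0.0225, 0.0735], [-0.41, -0.56, 0.16, -0.0, 0.0225, 0.0735], [-0.44, -0.54, 0.15, -0.0, 0.0225, 0.0735], [-0.47, -0.51, 0.14, -0.0, 0.0225, 0.0735], [-0.5, -0.48, 0.13, -0.0, 0.0225, 0.0735], [-0.53, -0.45, 0.13, -0.0, 0.0225, 0.0735], [-0.56, -0.42, 0.12, -0.0, 0.0225, 0.0735], [-0.59, -0.39, 0.11, -0.0, 0.0225, 0.0735], [-0.61, -0.35, 0.1, -0.0, 0.0225, 0.0735], [-0.63, -0.32, 0.08, -0.0, 0.0225, 0.0735], [-0.65, -0.28, 0.07, -0.0, 0.0225, 0.0735], [-0.66, -0.24, 0.06, -0.0, 0.0225, 0.0735], [-0.68, -0.2, 0.05, -0.0, 0.0225, 0.0735], [-0.69, -0.16, 0.04, -0.0, 0.0225, 0.0735],
```

{"method": "move_arm", "body": {"steps": [[0.04,-0.68,0.2,0,0.0225,0.0735],[0,-0.68,0.2,0,0.0225,0.0735],[-0.05,-0.68,0.2,0,0.0225,0.0735],[-0.09,-0.68,0.19,0,0.0225,0.0735],[-0.13,-0.67,0.19,0,0.0225,0.0735],[-0.17,-0.66,0.19,0,0.0225,0.0735],[-0.22,-0.65,0.19,0,0.0225,0.0735],[-0.26,-0.64,0.18,0,0.0225,0.0735],[-0.29,-0.62,0.18,0,0.0225,0.0735],[-0.33,-0.6,0.17,0,0.0225,0.0735],[-0.37,-0.58,0.17,0,0.0225,0.0735],[-0.41,-0.56,0.16,0,0.0225,0.0735]]}}

```text
t: 24.65
eef_pos: [0.4831, 0.0762, 0.19]
eef_rot: [[0.867, -0.477, 0.143], [-0.498, -0.829, 0.254], [-0.003, -0.292, -0.956]]
force: [0.7, -0.4, -3.8]
opening: 0.0315
```

{"method": "move_arm", "body": {"steps": [[-0.44,-0.54,0.15,0,0.0225,0.0735],[-0.47,-0.51,0.14,0,0.0225,0.0735],[-0.5,-0.48,0.13,0,0.0225,0.0735],[-0.53,-0.45,0.13,0,0.0225,0.0735],[-0.56,-0.42,0.12,0,0.0225,0.0735],[-0.59,-0.39,0.11,0,0.0225,0.0735],[-0.61,-0.35,0.1,0,0.0225,0.0735],[-0.63,-0.32,0.08,0,0.0225,0.0735],[-0.65,-0.28,0.07,0,0.0225,0.0735],[-0.66,-0.24,0.06,0,0.0225,0.0735],[-0.68,-0.2,0.05,0,0.0225,0.0735],[-0.69,-0.16,0.04,0,0.0225,0.0735]]}}

```text
t: 25.85
eef_pos: [0.451, 0.2862, 0.1931]
eef_rot: [[0.319, -0.907, 0.274], [-0.948, -0.305, 0.092], [-0.0, -0.289, -0.957]]
force: [0.2, 0.1, -3.8]
opening: 0.0315
```

{"method": "move_arm", "body": {"steps": [[0,0,0,0,0,0],[0,0,0,0,0,0]]}}

```text
t: 26.05
eef_pos: [0.4515, 0.2857, 0.1935]
eef_rot: [[0.323, -0.906, 0.274], [-0.946, -0.31, 0.093], [0.001, -0.289, -0.957]]
force: [-0.4, -0.3, -3.5]
opening: 0.0318
```

Run:
```python
from h import *
go([.452,.286,.14],-71.2)
I={n:grab_frame(n) for n in C}; s=sense();p=s["eef_pos"];print(s["eef_rot"])
a=np.radians(18.8);ux=np.array([np.cos(a),np.sin(a),0]);uy=np.array([-np.sin(a),np.cos(a),0])
out=[]
for n,cx,cy in(("top",226,258),("scene",388,165)):
    img=cv2.resize(I[n][cy-40:cy+40,cx-40:cx+40],None,fx=5,fy=5,interpolation=cv2.INTER_NEAREST)
    for ctr,hx,hy,z,col in((p-.0045*ux,.038,.03,p[2]-.03,(0,255,0)),(np.array([.448,.285,0]),.047,.045,.054,(0,255,255))):
        P=[np.array([*ctr[:2],z])+sx*hx*ux+sy*hy*uy for sx,sy in((1,1),(1,-1),(-1,-1),(-1,1))]
        cv2.polylines(img,[((proj(n,P)-[cx-40,cy-40]+.5)*5).astype(np.int32)],True,col,1)
    out.append(img)
cv2.imwrite("pics/c8.png",np.hstack(out)[:,:,::-1])
```

```text
t 26.05 tcp [0.4515 0.2857 0.1935] psi -71.14 z [ 0.274   0.0931 -0.9572] F [-0.3552 -0.2522 -3.5407] open 0.0318
tool delta units [-0.0076  0.5966  2.0536] rotz units 0.0013563591270563317
[[ 0.3213 -0.906   0.2755]
 [-0.947  -0.3076  0.0931]
 [ 0.0004 -0.2908 -0.9568]]
```

View pics/c8.png

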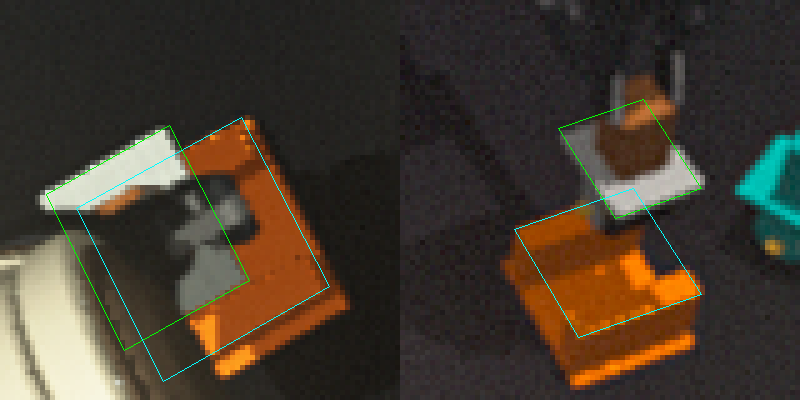

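The held plate (green) and cradle (cyan) outlines match both pictures and the roller looks upright. Lowering.

{"method": "move_arm", "body": {"steps": [[0,0.12,0.38,0,0,0],[0,0.15,0.48,0,0,0],[0,0.15,0.48,0,0,0],[0,0.15,0.48,0,0,0],[0,0.12,0.38,0,0,0],[0,0.09,0.29,0,0,0],[0,0.06,0.19,0,0,0],[0,0,0,0,0,0]]}}

```text
t: 26.95
eef_pos: [0.4518, 0.2856, 0.1239]
eef_rot: [[0.321, -0.906, 0.276], [-0.947, -0.308, 0.093], [0.0, -0.291, -0.957]]
force: [0.9, -0.1, -3.6]
opening: 0.0315
```

{"method": "move_arm", "body": {"steps": [[0,0.09,0.28,0,0,0],[0,0.09,0.28,0,0,0],[0,0.09,0.28,0,0,0],[0,0.06,0.19,0,0,0],[0,0,0,0,0,0]]}}

```text
t: 27.45
eef_pos: [0.4518, 0.2855, 0.097]
eef_rot: [[0.321, -0.906, 0.277], [-0.947, -0.307, 0.094], [0.0, -0.292, -0.956]]
force: [0.3, 0.0, -3.9]
opening: 0.0316
```

{"method": "move_arm", "body": {"steps": [[0,0.03,0.1,0,0,0],[0,0.02,0.06,0,0,0],[0,0,0,0,0,0]]}}

```text
t: 27.75
eef_pos: [0.4537, 0.2863, 0.0955]
eef_rot: [[0.321, -0.904, 0.281], [-0.947, -0.307, 0.095], [0.0, -0.297, -0.955]]
force: [0.4, 1.6, 5.6]
opening: 0.0315
```

{"method": "move_arm", "body": {"steps": [[0,0.015,0.05,0,0,0],[0,0.015,0.05,0,0,0],[0,0,0,0,0,0]]}}

```text
t: 28.05
eef_pos: [0.4552, 0.2869, 0.0945]
eef_rot: [[0.321, -0.903, 0.284], [-0.947, -0.307, 0.097], [-0.0, -0.3, -0.954]]
force: [0.5, 1.8, 11.3]
opening: 0.0315
```

{"method": "move_arm", "body": {"steps": [[0,0,0,0,0,0],[0,0,0,0,0,0],[0,0.03,0.08,0,0,0],[0,0,0,0,0,0]], "force": 20}}

```text
t: 28.45
eef_pos: [0.4563, 0.2874, 0.0938]
eef_rot: [[0.322, -0.902, 0.287], [-0.947, -0.306, 0.098], [-0.0, -0.303, -0.953]]
force: [0.3, 1.8, 14.8]
opening: 0.0315
```

Run:
```python
from h import *
go([.452,.286,.091],-71.2)
I={n:grab_frame(n) for n in C}
cv2.imwrite("pics/c9.png",np.hstack([cv2.resize(I[n][cy-30:cy+30,cx-35:cx+35],None,fx=5.7,fy=5.7,interpolation=cv2.INTER_NEAREST) for n,cx,cy in(("top",226,265),("scene",388,175))])[:,:,::-1])
```

```text
t 28.45 tcp [0.4563 0.2874 0.0938] psi -71.24 z [ 0.2872  0.0977 -0.9529] F [ 0.3441  1.7634 14.7834] open 0.0315
tool delta units [-0.0036  0.2063  0.0528] rotz units -0.0009464785813785662
```

View pics/c9.png

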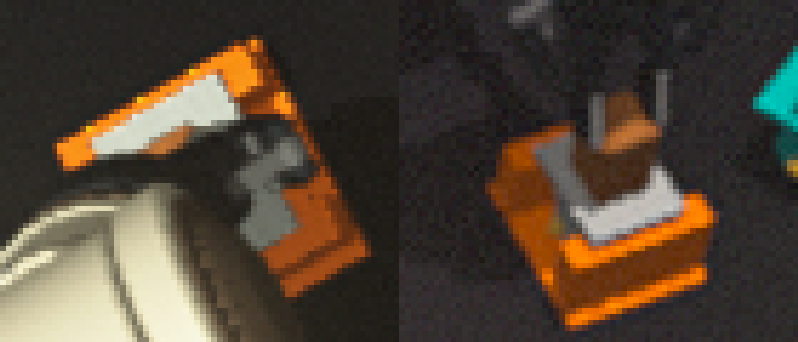

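The roller sits between the cradle walls with its plate on them, the same look as at the start. Easing off and letting go.

{"method": "move_arm", "body": {"steps": [[0,-0.03,-0.1,0,0,0],[0,0,0,0,0,0]]}}

```text
t: 28.75
eef_pos: [0.4547, 0.2867, 0.0949]
eef_rot: [[0.322, -0.903, 0.284], [-0.947, -0.307, 0.096], [0.0, -0.3, -0.954]]
force: [0.3, 1.8, 9.7]
opening: 0.031
```

{"method": "move_arm", "body": {"steps": [[0,0,0,0,0,0],[0,0,0,0,0,0],[0,0,0,0,0,0],[0,0,0,0,0,0],[0,0,0,0,0,0],[0,0,0,0,0,0],[0,0,0,0,0,0]], "claw": -1}}

```text
t: 29.45
eef_pos: [0.4517, 0.2855, 0.0913]
eef_rot: [[0.321, -0.906, 0.277], [-0.947, -0.307, 0.094], [0.0, -0.293, -0.956]]
force: [0.1, -1.0, 0.0]
opening: 0.0855
```

Run:
```python
from h import *
go([.452,.286,.2],-71.2)
I=grab_frame("scene");n="scene";c=(388,178)
m=seg(I,(0,0,95),(179,70,255),c,10)
ys,xs=np.nonzero(m); k=(abs(xs-c[0])<26)&(abs(ys-c[1])<22); pts=np.c_[xs,ys][k].astype(np.float32)
h=cv2.convexHull(pts).reshape(-1,2); W=np.array([atz(n,p,.061) for p in h]).astype(np.float32)
print(len(pts),cv2.minAreaRect(W*1000))
```

```text
t 29.45 tcp [0.4517 0.2855 0.0913] psi -71.26 z [ 0.2771  0.0938 -0.9563] F [ 0.1077 -0.9895  0.0039] open 0.0855
tool delta units [-0.0143 -1.2888 -4.1541] rotz units -0.0012950486654359692
181 ((450.0540466308594, 285.2740173339844), (78.34848022460938, 62.695098876953125), 16.52241325378418)
```

The plate is back at (0.450, 0.285), yaw about 17–19°, the same as before. Lifting clear and levelling the tool.

{"method": "move_arm", "body": {"steps": [[0,-0.09,-0.29,0,0,0],[0,-0.15,-0.48,0,0,0],[0,-0.22,-0.72,0,0,0],[0,-0.28,-0.9,0,0,0],[0,-0.28,-0.9,0,0,0],[0,-0.28,-0.9,0,0,0],[0,0,0,-0.094,0,0.03],[0,0,0,-0.094,0,0.03],[0,0,0,-0.095,0,0.03],[0,0,0,-0.095,0,0.03],[0,0,0,0,0,0.02],[0,0,0,0,0,0]]}}

```text
t: 30.7
eef_pos: [0.4525, 0.2858, 0.2016]
eef_rot: [[0.217, -0.976, -0.002], [-0.976, -0.217, 0.014], [-0.014, -0.001, -1.0]]
force: [-0.2, 0.5, -0.3]
opening: 0.0856
```

Run:
```python
from h import *
a=np.radians(-78.2)
R1=np.array([[np.cos(a),np.sin(a),0],[np.sin(a),-np.cos(a),0],[0,0,-1]])
go([0.4775,.053,.17],-78.2);plan3([0.4775,.053,.17],R1,11)
I={n:grab_frame(n) for n in C}
d={}
for n,c in(("scene",(319,187)),("top",(318,237))):
    m=seg(I[n],(22,120,120),(35,255,255),c,4);ys,xs=np.nonzero(m)
    if len(xs): d[n]=np.array([xs.mean(),ys.mean()]); print(n,len(xs),atz(n,d[n],.067),atz(n,d[n],.063))
if len(d)==2: print(tri(d))
```

```text
t 30.7 tcp [0.4525 0.2858 0.2016] psi -77.48 z [-0.0019  0.0137 -0.9999] F [-0.2272  0.5406 -0.2674] open 0.0856
tool delta units [9.3235 1.0421 1.1348] rotz units 0.015940058351270006
tcp [0.4525 0.2858 0.2016] F [-0.2272  0.5406 -0.2674]
[0.85, 0.09, 0.1, -0.0001, 0.0016, 0.0014], [0.85, 0.09, 0.1, -0.0001, 0.0016, 0.0014], [0.85, 0.09, 0.11, -0.0001, 0.0016, 0.0014], [0.85, 0.09, 0.11, -0.0001, 0.0016, 0.0014], [0.85, 0.09, 0.11, -0.0001, 0.0016, 0.0014], [0.85, 0.09, 0.11, -0.0001, 0.0016, 0.0014], [0.85, 0.09, 0.11, -0.0001, 0.0016, 0.0014], [0.85, 0.09, 0.11, -0.0001, 0.0016, 0.0014], [0.85, 0.09, 0.11, -0.0001, 0.0016, 0.0014], [0.85, 0.09, 0.11, -0.0001, 0.0016, 0.0014], [0.85, 0.08, 0.11, -0.0001, 0.0016, 0.0014], scene 33 [0.4756 0.0517] [0.4728 0.052 ]
top 64 [0.4765 0.0533] [0.477  0.0532]
(array([0.4763, 0.0527, 0.0679]), np.float64(0.2068621658549452))
```

{"method": "move_arm", "body": {"steps": [[0.85,0.09,0.1,0,0.0016,0.0014],[0.85,0.09,0.1,0,0.0016,0.0014],[0.85,0.09,0.11,0,0.0016,0.0014],[0.85,0.09,0.11,0,0.0016,0.0014],[0.85,0.09,0.11,0,0.0016,0.0014],[0.85,0.09,0.11,0,0.0016,0.0014],[0.85,0.09,0.11,0,0.0016,0.0014],[0.85,0.09,0.11,0,0.0016,0.0014],[0.85,0.09,0.11,0,0.0016,0.0014],[0.85,0.09,0.11,0,0.0016,0.0014],[0.82,0.09,0.11,0,0.0016,0.0014],[0,0,0,0,0,0]]}}

```text
t: 32.0
eef_pos: [0.4767, 0.0514, 0.1695]
eef_rot: [[0.203, -0.979, -0.0], [-0.979, -0.203, -0.001], [0.001, 0.001, -1.0]]
force: [0.3, -0.1, 0.8]
opening: 0.0853
```

{"method": "move_arm", "body": {"steps": [[0,0,0,0,0,0]]}}

```text
t: 32.1
eef_pos: [0.4768, 0.0532, 0.1698]
eef_rot: [[0.205, -0.979, -0.0], [-0.979, -0.205, 0.0], [-0.0, 0.0, -1.0]]
force: [0.0, 0.4, -0.2]
opening: 0.0854
```

```bash
python3 -c "
from h import *
go([.4768,.053,.071],-78.2)"
```

```text
t 32.1 tcp [0.4768 0.0532 0.1698] psi -78.2 z [-0.0003  0.0001 -1.    ] F [ 0.0003  0.4408 -0.2006] open 0.0854
tool delta units [0.0101 0.0004 3.9512] rotz units 6.6722743245388e-05
```

{"method": "move_arm", "body": {"steps": [[0,0,0.4,0,0,0],[0,0,0.6,0,0,0],[0,0,0.7,0,0,0],[0,0,0.7,0,0,0],[0,0,0.6,0,0,0],[0,0,0.5,0,0,0],[0,0,0.3,0,0,0],[0,0,0.15,0,0,0],[0,0,0,0,0,0]]}}

```text
t: 33.0
eef_pos: [0.4769, 0.0531, 0.0706]
eef_rot: [[0.205, -0.979, -0.001], [-0.979, -0.205, -0.0], [-0.0, 0.001, -1.0]]
force: [-0.4, -0.2, -0.8]
opening: 0.0856
```

{"method": "move_arm", "body": {"steps": [[0,0,0,0,0,0],[0,0,0,0,0,0],[0,0,0,0,0,0],[0,0,0,0,0,0]], "claw": 0.45, "force": 25}}

```text
t: 33.4
eef_pos: [0.4773, 0.0529, 0.0711]
eef_rot: [[0.205, -0.979, -0.0], [-0.979, -0.205, -0.0], [0.0, 0.0, -1.0]]
force: [0.2, 0.3, -0.2]
opening: 0.0282
```

{"method": "move_arm", "body": {"steps": [[0,0,0,0,0,0],[0,0,0,0,0,0],[0,0,0,0,0,0],[0,0,0,0,0,0],[0,0,0,0,0,0],[0,0,0,0,0,0]], "claw": 1, "force": 25}}

```text
t: 34.0
eef_pos: [0.4771, 0.0529, 0.0708]
eef_rot: [[0.205, -0.979, -0.001], [-0.979, -0.205, -0.0], [0.0, 0.001, -1.0]]
force: [0.4, 1.1, 1.0]
opening: -0.0001
```

The opening reads 0, so the pads closed on nothing. Looking.

Run:
```python
from h import *
go([.4768,.053,.071],-78.2)
I={n:grab_frame(n) for n in C}
out=[]
p=sense()["eef_pos"]
for n in C:
    cx,cy=[int(v) for v in proj(n,[.4768,.053,.06])[0]]
    img=cv2.resize(I[n][cy-30:cy+30,cx-35:cx+35],None,fx=5.7,fy=5.7,interpolation=cv2.INTER_NEAREST)
    m=seg(I[n],(22,110,90),(38,255,255),(cx,cy),3);ys,xs=np.nonzero(m)
    if len(xs): print(n,len(xs),xs.mean(),ys.mean(),[atz(n,(xs.mean(),ys.mean()),z) for z in(.05,.067,.075)])
    q=(proj(n,p-[0,0,.022])[0]-[cx-35,cy-30]+.5)*5.7; cv2.circle(img,tuple(int(v) for v in q),3,(255,0,0),1)
    out.append(img)
cv2.imwrite("pics/c10.png",np.hstack(out)[:,:,::-1])
```

```text
t 34.0 tcp [0.4771 0.0529 0.0708] psi -78.17 z [-0.001  -0.0003 -1.    ] F [0.4311 1.0727 0.9558] open -0.0001
tool delta units [-0.0055  0.0098 -0.0072] rotz units 0.0006100100814829071
scene 15 319.3333333333333 187.4 [array([0.4732, 0.0527]), array([0.4847, 0.0516]), array([0.4902, 0.0511])]
```

View pics/c10.png

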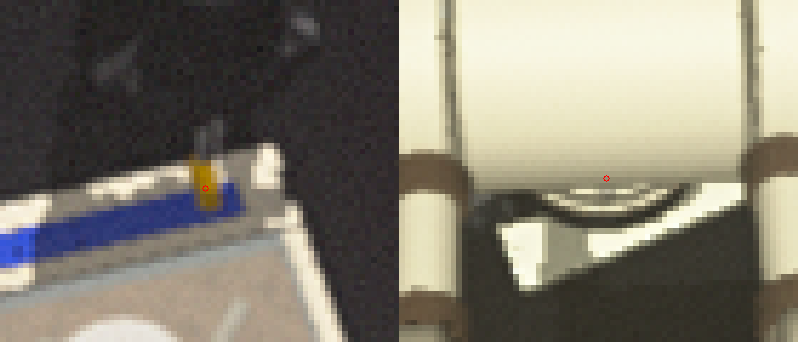

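The picture shows the tab, shaded, at (205,185) in the left half, and the pads just above and beside it at (197,135) and (220,130). That is ambiguous, so I'll test with a small 4 mm lift and watch the spring force.

{"method": "move_arm", "body": {"steps": [[0,0,-0.08,0,0,0],[0,0,-0.08,0,0,0],[0,0,0,0,0,0],[0,0,0,0,0,0]]}}

```text
t: 34.5
eef_pos: [0.4772, 0.0529, 0.075]
eef_rot: [[0.205, -0.979, -0.001], [-0.979, -0.205, -0.0], [0.0, 0.001, -1.0]]
force: [0.7, -0.0, 1.0]
opening: -0.0001
```

```bash
python3 -c "
from h import *
F=[]
for i in range(5):
    grab_frame('scene');s=sense();F.append(s['force'][2])
print(F,s['eef_pos'],s['opening'],s['wrist_torque'])"
```

```text
[np.float64(0.03314465474251675), np.float64(0.44229386579339286), np.float64(-0.10045174080733327), np.float64(0.05940419724106717), np.float64(0.2277449679549431)] [0.477  0.0529 0.0748] 0.00012067872013078337 [ 0.0193 -0.0661 -0.0426]
```

Run:
```python
from h import *
np.save("a.npy",grab_frame("scene"))
```

{"method": "move_arm", "body": {"steps": [[0,0,0.08,0,0,0],[0,0,0.08,0,0,0],[0,0,0,0,0,0],[0,0,0,0,0,0]], "claw": 0.3}}

```text
t: 35.2
eef_pos: [0.477, 0.0529, 0.0707]
eef_rot: [[0.205, -0.979, -0.001], [-0.979, -0.205, -0.0], [-0.0, 0.001, -1.0]]
force: [-1.4, -0.1, -0.8]
opening: 0.0296
```

Run:
```python
from h import *
np.save("b.npy",grab_frame("scene"));print(sense()["opening"],sense()["eef_pos"],sense()["force"])
```

```text
0.030025327034204782 [0.477  0.0529 0.0708] [ 0.7367 -0.4527  0.2524]
```

{"method": "move_arm", "body": {"steps": [[0,0,-0.8,0,0,0],[0,0,-0.8,0,0,0],[0,0,-0.8,0,0,0],[0,0,-0.4,0,0,0],[0,0,0,0,0,0],[0,0,0,0,0,0]]}}

```text
t: 35.85
eef_pos: [0.4768, 0.053, 0.1402]
eef_rot: [[0.205, -0.979, -0.002], [-0.979, -0.205, -0.0], [-0.0, 0.002, -1.0]]
force: [0.4, -0.1, -0.2]
opening: 0.0298
```

Run:
```python
from h import *
c=grab_frame("scene");t=grab_frame("top");p=sense()["eef_pos"];print(p,sense()["opening"])
a=np.load("a.npy");b=np.load("b.npy")
S=cv2.INTER_NEAREST
def cr(I,x0,y0,tip,half=None,n="scene",hx=.0):
    im=cv2.resize(I[y0:y0+50,x0:x0+66],None,fx=6,fy=6,interpolation=S)
    a=np.radians(11.8);ux=np.array([np.cos(a),np.sin(a),0]);d=np.array([-np.sin(a),np.cos(a),0])
    ctr=np.array([.4766,.0528,0])
    for z in(.052,.074):
        P=[ctr+[0,0,z]+sx*.016*ux+sy*.006*d for sx,sy in((1,1),(1,-1),(-1,-1),(-1,1))]
        cv2.polylines(im,[((proj(n,P)-[x0,y0]+.5)*6).astype(np.int32)],True,(255,0,255),1)
    if tip is not None:
        for off in (-hx,hx):
            P=[tip+off*d+sy*.011*ux for sy in(1,-1)]
            cv2.polylines(im,[((proj(n,P)-[x0,y0]+.5)*6).astype(np.int32)],True,(255,0,0),1)
    return im
base=np.array([.477,.053,0])
m=[cr(a,288,155,base+[0,0,.053]),cr(b,288,155,base+[0,0,.049],hx=.016),cr(c,288,155,p-[0,0,.022],hx=.016),cr(t,285,215,None,n="top")]
cv2.imwrite("pics/c11.png",np.vstack([np.hstack(m[:2]),np.hstack(m[2:])])[:,:,::-1])
```

```text
[0.4762 0.053  0.1395] 0.029754793313712488
```

The viewer limit is reached, so I go on by numbers. From the finger pixels I noted earlier, I'll work out where the fingertips really are along the tool axis.

Run:
```python
from h import *
# c9 (grip held, 36 mm)
p=np.array([.4563,.2874,.0938]);R=np.array([[.322,-.902,.287],[-.947,-.306,.098],[0,-.303,-.953]])
print("c9 seen (387.9,171.3) (398.8,166.9)")
for L in(-.01,0,.01,.02): print(L,[proj("scene",p+R@[sx*.018,-.011,L])[0] for sx in(1,-1)])
c=[int(v) for v in proj("scene",[.4768,.053,.06])[0]]
print("c10 seen",[c[0]-35+197/5.7,c[1]-30+152/5.7],[c[0]-35+220/5.7,c[1]-30+148/5.7])
p=np.array([.4771,.0529,.0708])
a=np.radians(-78.2);R=np.array([[np.cos(a),np.sin(a),0],[np.sin(a),-np.cos(a),0],[0,0,-1]])
for L in(-.02,-.01,0,.01,.02): print(L,[proj("scene",p+R@[sx*.006,-.011,L])[0] for sx in(1,-1)])
print("tab top corners",proj("scene",[[.4768+.016,.053+.003,.074],[.4768-.016,.053-.003,.074],[.4768+.016,.053+.003,.052]]))
# yellow extents in each saved frame
for f in"ab":
    I=np.load(f+".npy");print(f)
    print(I[c[1]-16:c[1]+12:2,c[0]-10:c[0]+12:3].tolist() if 0 else cv2.cvtColor(I,cv2.COLOR_RGB2HSV)[c[1]-14:c[1]+10,c[0]-9:c[0]+10,0:3:2].tolist().__len__())
for f in "ab":
    I=np.load(f+".npy"); H=cv2.cvtColor(I,cv2.COLOR_RGB2HSV)[c[1]-16:c[1]+10,c[0]-14:c[0]+15]
    print(f)
    for r in H: print("".join("Y" if 15<=h<=38 and s>130 and v>60 else "B" if 100<h<135 and s>110 and v>50 else "#" if v>150 else "+" if v>90 else ":" if v>50 else "." for h,s,v in r))
I=grab_frame("scene");H=cv2.cvtColor(I,cv2.COLOR_RGB2HSV)[c[1]-40:c[1]+10,c[0]-14:c[0]+15]
print("c, tcp z .14; starts row",c[1]-40,"col",c[0]-14)
for r in H: print("".join("Y" if 15<=h<=38 and s>130 and v>60 else "B" if 100<h<135 and s>110 and v>50 else "#" if v>150 else "+" if v>90 else ":" if v>50 else "." for h,s,v in r))
```

```text
c9 seen (387.9,171.3) (398.8,166.9)
-0.01 [array([388.4073, 172.7477]), array([398.4109, 169.2848])]
0 [array([388.4253, 175.2178]), array([398.3845, 171.7576])]
0.01 [array([388.4432, 177.666 ]), array([398.3584, 174.2086])]
0.02 [array([388.4609, 180.0926]), array([398.3325, 176.638 ])]
c10 seen [318.56140350877195, 182.66666666666666] [322.5964912280702, 181.96491228070175]
-0.02 [array([318.8091, 184.3384]), array([322.4447, 183.5128])]
-0.01 [array([318.765 , 186.1253]), array([322.3799, 185.3023])]
0 [array([318.7214, 187.8919]), array([322.3157, 187.0714])]
0.01 [array([318.6783, 189.6384]), array([322.2523, 188.8205])]
0.02 [array([318.6356, 191.3652]), array([322.1896, 190.5498])]
tab top corners [[320.916  188.1762]
 [318.3307 180.0971]
 [320.7942 192.0002]]
a
24
b
24
a
.::..........................
.::....................:....:
.............................
............................:
.........:................::.
............................:
................::......:..:.
.............::::::......:...
.............::::::..........
.............::::::.....:....
.........
[... 2089 characters left out ...]
........:.
.............................
........................::..:
.............................
.......................:.:.::
..........................:..
......................::....:
............................:
.............:::........:::..
............YYYY:.....:++##+.
...........:YYYYY.::+++#####:
...........:YYYY+++++++#####+
:......:::++YYYY++++++######+
..:::++#####YYYYY+++++######+
:+###########YYYY+++++######:
#############YYYY+++++######+
#############YYYY++B++######+
#####+++++++++YYY+BB++#######
###++++++BBBB:YYY+BBB++++++##
#++++BBBBBBBB:YYY+BBB++++++##
+BBBBBBBBBBBB++++:BBB+++++++#
BBBBBBBBBBBBBBB+BBB+++++++++#
BBBBBBBBBBBBBBB+++++++++++++#
BBBBBBBBBBB+++++++++++++++++#
```

Run:
```python
from h import *
s=sense();p=s["eef_pos"];R=s["eef_rot"];print(p)
print("seen L (314.5,172.5) R (327.5,169.5)")
for L in(-.03,-.02,-.01,0,.022):
  for ty in(-.011,0): print(L,ty,[proj("scene",p+R@[sx*.0195,ty,L])[0].round(1) for sx in(1,-1)])
# both cameras: difference vs a fresh frame is not possible here; check top occlusion of the case instead
I=grab_frame("top");c=[int(v) for v in proj("top",[.4768,.053,.074])[0]];H=cv2.cvtColor(I,cv2.COLOR_RGB2HSV)[c[1]-14:c[1]+22,c[0]-26:c[0]+20]
print(c)
for r in H: print("".join("Y" if 15<=h<=38 and s>130 and v>60 else "B" if 100<h<135 and s>110 and v>50 else "#" if v>150 else "+" if v>90 else ":" if v>50 else "." for h,s,v in r))
```

```text
[0.4763 0.053  0.1396]
seen L (314.5,172.5) R (327.5,169.5)
-0.03 -0.011 [array([314.9, 170.3]), array([327.3, 167.5])]
-0.03 0 [array([313.9, 167.4]), array([326.3, 164.7])]
-0.02 -0.011 [array([314.9, 172.2]), array([327.2, 169.5])]
-0.02 0 [array([313.9, 169.4]), array([326.2, 166.7])]
-0.01 -0.011 [array([314.9, 174.2]), array([327.1, 171.4])]
-0.01 0 [array([313.9, 171.3]), array([326.1, 168.6])]
0 -0.011 [array([314.8, 176.1]), array([327. , 173.3])]
0 0 [array([313.9, 173.3]), array([326. , 170.5])]
0.022 -0.011 [array([314.8, 180.2]), array([326.8, 177.5])]
0.022 0 [array([313.8, 177.4]), array([325.8, 174.7])]
[317, 236]
##############################################
##############################################
##############################################
##############################################
##############################################
##############################################
##############################################
##############################################
##############################################
#######################################
[... 529 characters left out ...]
:::.:::++#####++::::::::.::++#############
:::...:+###########++BB+::+++#################
::.::::############++BB++##################++:
:::::::+###########+++++##################+:::
::::::::###########+++++##############+++:::::
.::::::.+##########+++++############++::::::::
:::::::.:##########+++++#########+++::::::::::
:::::::::##########++++++######++:::::::::::::
:.:::::..+#########+++++++###++:::::::::::::::
::::::::.:#########+++++++++::::::::::::::::::
:::::::::.+#######++++#++:::::::::::::::::::::
:::::::::.:#######+#+++::::.::::::::::::::::::
::.::::::::+######++::::...:::::::::::::::::::
::::::::::.+#####+:::.......::::::::::::::::::
.:.:::::::.:##++:::::...:.::::::::::::::::::::
```

The evidence agrees: no contact, no spring force, and the rail and strip not hidden beside the tab. The fingertips really end about 20 mm behind the reported TCP, not 22 mm ahead, so I must go some 40 mm lower. I'll descend in guarded steps and watch force and occlusion.

{"method": "move_arm", "body": {"steps": [[0.02,0,0.6,0,0,0],[0,0,0.8,0,0,0],[0,0,0.8,0,0,0],[0,0,0.5,0,0,0],[0,0,0.3,0,0,0],[0,0,0.2,0,0,0],[0,0,0.1,0,0,0],[0,0,0,0,0,0]], "claw": 0.3}}

```text
t: 36.85
eef_pos: [0.4774, 0.0524, 0.0586]
eef_rot: [[0.205, -0.979, -0.0], [-0.979, -0.205, -0.0], [0.0, 0.001, -1.0]]
force: [-0.5, -0.0, 0.4]
opening: 0.0294
```

{"method": "move_arm", "body": {"steps": [[0,0,0.1,0,0,0],[0,0,0.1,0,0,0],[0,0,0,0,0,0]]}}

```text
t: 37.15
eef_pos: [0.477, 0.0524, 0.0532]
eef_rot: [[0.205, -0.979, -0.001], [-0.979, -0.205, -0.0], [0.0, 0.001, -1.0]]
force: [0.2, -0.3, -0.3]
opening: 0.0297
```

```bash
cat >> h.py <<'E'
def show(r0=170,c0=305,h=28,w=29):
    I=grab_frame("scene");H=cv2.cvtColor(I,cv2.COLOR_RGB2HSV)[r0:r0+h,c0:c0+w]
    for r in H: print("".join("G" if 40<=h<=85 and s>90 and v>50 else "R" if (h<8 or h>172) and s>130 and v>60 else "Y" if 15<=h<=38 and s>130 and v>60 else "B" if 100<h<135 and s>110 and v>50 else "#" if v>150 else "+" if v>90 else ":" if v>50 else "." for h,s,v in r))
E
python3 -c "
from h import *
go([.4768,.053,.035],-78.2);show()"
```

```text
t 37.15 tcp [0.477  0.0524 0.0532] psi -78.17 z [-0.0011 -0.0003 -1.    ] F [ 0.2465 -0.285  -0.3245] open 0.0297
tool delta units [-0.0241  0.0042  0.7279] rotz units 0.0007079441821158778
::......................:....
.:...........................
:............................
:........................:...
:......................:.....
:............................
....:...:....................
.............................
.........................::..
....................:::....:.
..............:.....:::.:::..
.........::.:YYY....::::+##+.
.........:::YYYY::..::::####:
........::::YYYY##+::::+####+
........:::+YYYY###:::+#####+
..:::::.::++YYYY###+:++#####+
:+####+:::+++YYYY##++++#####:
######++:::++YYYY##++++#####:
####+++++++++YYYY++B++++++++:
###+++++++++++YYY+BB+++++++++
+++++++++BBBB:YYY+BBB++++++++
+++++BBBBBBBB:YYY+BBB++++++++
BBBBBBBBBBBBB+:++:BBB++++++++
BBBBBBBBBBBBBBB++BBB+++++++++
BBBBBBBBBBBBBBB++++++++++####
BBBBBBBBBBB++++++++++++++####
BBBBBB++++++++++++++++++++++#
BB+++++++++++++++++++++++++##
```

{"method": "move_arm", "body": {"steps": [[0.04,0,0.1,0,0,0],[0,0,0.12,0,0,0],[0,0,0.12,0,0,0],[0,0,0,0,0,0]]}}

```text
t: 37.6
eef_pos: [0.4768, 0.0515, 0.0442]
eef_rot: [[0.205, -0.979, -0.002], [-0.979, -0.205, -0.0], [-0.0, 0.002, -1.0]]
force: [0.3, -0.8, -0.5]
opening: 0.0299
```

{"method": "move_arm", "body": {"steps": [[0,0,0.12,0,0,0],[0,0,0.12,0,0,0],[0,0,0.08,0,0,0],[0,0,0,0,0,0]]}}

```text
t: 38.0
eef_pos: [0.477, 0.0515, 0.0364]
eef_rot: [[0.205, -0.979, -0.002], [-0.979, -0.205, -0.0], [-0.0, 0.002, -1.0]]
force: [0.3, 0.6, -0.1]
opening: 0.0303
```

```bash
python3 -c "
from h import *
go([.4768,.053,.035],-78.2);show(h=24)"
```

```text
t 38.0 tcp [0.477  0.0515 0.0364] psi -78.17 z [-0.0018 -0.0002 -1.    ] F [ 0.2939  0.5908 -0.0824] open 0.0303
tool delta units [-0.0604 -0.0045  0.0562] rotz units 0.0007389974155718922
:::.........................:
:::..........................
::...........................
::...........................
::...........................
:............................
:........................:...
:............................
:............................
.............................
..............:.........:::..
.....:......:YYY.......:+##+:
...........:YYYY::.:::.+####:
...........:YYYY##::::.+####+
..........:+YYYY##+.:::#####+
..::::..::+#YYYY##+.:::#####+
:+###+..::+##YYY###::::#####:
#####+..::+++YYYY##::++#####:
####++:.::+++YYYY++::+++++++:
###+++:.:::+++YYY+BB+++++++++
+++++++::::BB+YYY+BB+++++++++
+++++BBB++BBB+YYY+BBB++++++++
BBBBBBBBBBBBB++++:BBB++++++++
BBBBBBBBBBBBBBB+BBBB+++++++##
```

The fingers now visibly straddle the tab, about 2 pixels clear on each side. Closing gently.

{"method": "move_arm", "body": {"steps": [[0,0,0,0,0,0],[0,0,0,0,0,0],[0,0,0,0,0,0],[0,0,0,0,0,0],[0,0,0,0,0,0],[0,0,0,0,0,0]], "claw": 1, "force": 25}}

```text
t: 38.65
eef_pos: [0.4771, 0.053, 0.0371]
eef_rot: [[0.204, -0.979, -0.001], [-0.979, -0.204, 0.003], [-0.003, 0.001, -1.0]]
force: [-1.7, 6.7, 3.4]
opening: 0.011
```

{"method": "move_arm", "body": {"steps": [[0,0,-0.08,0,0,0],[0,0,-0.08,0,0,0],[0,0,0,0,0,0],[0,0,0,0,0,0]]}}

```text
t: 39.05
eef_pos: [0.477, 0.053, 0.0406]
eef_rot: [[0.204, -0.979, -0.001], [-0.979, -0.204, 0.003], [-0.003, 0.001, -1.0]]
force: [1.0, 5.8, -2.3]
opening: 0.0111
```

```bash
python3 -c "
from h import *
F=[];Z=[]
for i in range(4):
    grab_frame('scene');s=sense();F.append(s['force'][2]);Z.append(s['eef_pos'][2])
print(np.mean(F),np.mean(Z),s['force'],s['opening'])"
```

```text
-1.140380535337912 0.04058997838772202 [ 1.5091  6.262  -1.9296] 0.011403585822938368
```

Gripped: the opening is 11 mm and the spring force shows. Relieving the sideways load and raising to about 13 mm.

{"method": "move_arm", "body": {"steps": [[-0.03,0,-0.05,0,0,0],[-0.02,0,-0.07,0,0,0],[0,0,-0.07,0,0,0],[0,0,-0.07,0,0,0],[0,0,-0.04,0,0,0],[0,0,0,0,0,0],[0,0,0,0,0,0]]}}

```text
t: 39.95
eef_pos: [0.477, 0.053, 0.0482]
eef_rot: [[0.205, -0.979, -0.001], [-0.979, -0.205, 0.0], [-0.001, 0.001, -1.0]]
force: [1.2, 4.7, -3.9]
opening: 0.0113
```

```bash
python3 -c "
from h import *
F=[];Z=[]
for i in range(4):
    grab_frame('scene');s=sense();F.append(s['force']);Z.append(s['eef_pos'])
print(np.mean(F,0),np.mean(Z,0),s['opening'],s['t']);show(h=26)"
```

```text
[ 1.1963  5.048  -3.8507] [0.477  0.053  0.0482] 0.011211386149683368 40.15
::...........................
::...........................
::..........:................
:.:..................:.......
:::..........................
:::..........................
.:..............:............
.....:......................:
.......:....................:
.............:YY.............
.............YYY:.:......::..
.............YYY::::..:::##+.
............::YYY:::.:++####:
...........::+YYY::::+++####+
.......::..::+YYY::::+++####+
..:::++##+.:::YYYY::+++#####+
:+#######+.:::YYYY+++++#####:
######++++::::YYYY+++++#####:
####++++++++::YYY++B++++++++:
###+++++++++++YYY+BB+++++++++
+++++++++BBBB++YY:BB+++++++++
+++++BBBBBBBB+++:BBBB++++++++
BBBBBBBBBBBBBB::BBBBB++++++++
BBBBBBBBBBBBBBBBBBBB+++++++++
BBBBBBBBBBBBBBB++++++++++####
BBBBBBBBBBB++++++++++++++####
```

Force and height both give about 11 mm. A little more, to about 13.5 mm, then hold.

{"method": "move_arm", "body": {"steps": [[0,0,-0.05,0,0,0],[0,0,-0.05,0,0,0],[0,0,0,0,0,0],[0,0,0,0,0,0],[0,0,0,0,0,0]]}}

```text
t: 40.7
eef_pos: [0.4769, 0.053, 0.0506]
eef_rot: [[0.205, -0.979, -0.001], [-0.979, -0.205, 0.0], [-0.001, 0.001, -1.0]]
force: [1.4, 5.1, -4.7]
opening: 0.0113
```

```bash
python3 -c "
from h import *
F=[];Z=[]
for i in range(4):
    grab_frame('scene');s=sense();F.append(s['force']);Z.append(s['eef_pos'])
print(np.mean(F,0),np.mean(Z,0),s['opening'],s['t'])
I=grab_frame('scene')
H=cv2.cvtColor(I,cv2.COLOR_RGB2HSV)
print(H[186:196,318:324].tolist())"
```

```text
[ 1.9551  4.527  -4.9734] [0.477  0.0529 0.0506] 0.01132372003074747 40.9
[[[16, 59, 82], [21, 217, 133], [23, 255, 169], [22, 247, 164], [21, 192, 134], [15, 56, 101]], [[16, 68, 82], [22, 198, 116], [22, 237, 143], [21, 218, 136], [17, 143, 112], [146, 22, 93]], [[15, 46, 88], [20, 174, 110], [22, 197, 118], [23, 202, 116], [12, 83, 101], [120, 100, 107]], [[135, 18, 86], [21, 164, 104], [22, 213, 116], [20, 187, 120], [10, 69, 93], [116, 129, 111]], [[125, 53, 92], [17, 114, 101], [20, 145, 107], [7, 63, 93], [130, 75, 95], [117, 139, 112]], [[107, 78, 88], [37, 57, 80], [44, 68, 83], [110, 117, 96], [117, 153, 117], [115, 160, 121]], [[108, 122, 94], [89, 78, 75], [89, 96, 80], [109, 150, 107], [114, 171, 119], [117, 155, 117]], [[114, 161, 111], [110, 149, 103], [112, 149, 106], [115, 157, 120], [115, 160, 116], [117, 131, 115]], [[117, 142, 117], [114, 132, 106], [119, 96, 111], [118, 74, 117], [125, 50, 112], [127, 21, 107]], [[133, 27, 113], [158, 19, 107], [10, 20, 112], [13, 29, 124], [19, 42, 134], [19, 48, 142]]]
```

Both estimates are in the green range (13.6–14.2 mm), and greenish pixels (hue 44–89) appear below the head. Holding over a second, then lowering.

{"method": "move_arm", "body": {"steps": [[0,0,0,0,0,0],[0,0,0,0,0,0],[0,0,0,0,0,0],[0,0,0,0,0,0],[0,0,0,0,0,0],[0,0,0,0,0,0],[0,0,0,0,0,0],[0,0,0,0,0,0],[0,0,0,0,0,0],[0,0,0,0,0,0],[0,0,0,0,0,0],[0,0,0,0,0,0]]}}

```text
t: 42.15
eef_pos: [0.4769, 0.0529, 0.0505]
eef_rot: [[0.205, -0.979, -0.001], [-0.979, -0.205, 0.0], [-0.001, 0.001, -1.0]]
force: [2.2, 5.6, -5.0]
opening: 0.011
```

{"method": "move_arm", "body": {"steps": [[0,0,0,0,0,0],[0,0,0.08,0,0,0],[0,0,0.1,0,0,0],[0,0,0.1,0,0,0],[0,0,0.1,0,0,0],[0,0,0.08,0,0,0],[0,0,0.04,0,0,0],[0,0,0,0,0,0],[0,0,0,0,0,0]]}}

```text
t: 43.05
eef_pos: [0.477, 0.053, 0.0385]
eef_rot: [[0.205, -0.979, -0.001], [-0.979, -0.205, 0.0], [-0.001, 0.001, -1.0]]
force: [0.6, 5.7, -1.0]
opening: 0.0109
```

{"method": "move_arm", "body": {"steps": [[0,0,0.02,0,0,0],[0,0,0,0,0,0],[0,0,0,0,0,0]]}}

```text
t: 43.35
eef_pos: [0.477, 0.053, 0.038]
eef_rot: [[0.205, -0.979, -0.001], [-0.979, -0.205, 0.0], [-0.001, 0.001, -1.0]]
force: [0.9, 4.8, -0.4]
opening: 0.0113
```

{"method": "move_arm", "body": {"steps": [[0,0,0,0,0,0],[0,0,0,0,0,0],[0,0,0,0,0,0],[0,0,0,0,0,0]], "claw": 0.3}}

```text
t: 43.75
eef_pos: [0.4773, 0.0523, 0.038]
eef_rot: [[0.205, -0.979, -0.001], [-0.979, -0.205, -0.001], [0.001, 0.001, -1.0]]
force: [0.8, -0.8, 0.0]
opening: 0.03
```

{"method": "move_arm", "body": {"steps": [[0,0,-0.2,0,0,0],[0,0,-0.4,0,0,0],[0,0,-0.8,0,0,0],[0,0,-1,0,0,0],[0,0,-1,0,0,0],[0,0,-1,0,0,0],[0,0,-1,0,0,0],[0,0,-0.4,0,0,0]]}}

```text
t: 44.55
eef_pos: [0.4789, 0.0525, 0.1865]
eef_rot: [[0.205, -0.979, 0.005], [-0.979, -0.205, -0.001], [0.002, -0.004, -1.0]]
force: [0.2, -0.3, 0.1]
opening: 0.0297
```

{"method": "move_arm", "body": {"steps": [[0.1,0.6,0,0,0,0],[0.4,1,0,0,0,0],[0.8,1,0,0,0,0],[1,0.6,0,0,0,0],[1,0.4,0,0,0,0],[1,0.4,0,0,0,0],[1,0.4,0,0,0,0],[1,0.4,0,0,0,0],[1,0.4,0,0,0,0],[1,0.4,0,0,0,0],[0.5,0.2,0,0,0,0],[0,0,0,0,0,0]]}}

```text
t: 45.75
eef_pos: [0.3801, -0.1932, 0.1829]
eef_rot: [[0.203, -0.979, -0.001], [-0.979, -0.203, 0.0], [-0.0, 0.001, -1.0]]
force: [-0.2, 0.3, 0.3]
opening: 0.03
```

Run:
```python
from h import *
go([.4,-.25,.2]);
I={n:grab_frame(n) for n in C}
for n,b,y in(("scene",(290,198),(319,187)),("top",(355,225),(318,237))):
    m=seg(I[n],(22,120,120),(35,255,255),y,4);ys,xs=np.nonzero(m); 
    if len(xs):print(n,"tab",len(xs),xs.mean(),ys.mean())
    m=seg(I[n],(105,120,50),(130,255,255),b,4);ys,xs=np.nonzero(m);
    if len(xs):
        h=cv2.convexHull(np.c_[xs,ys].astype(np.float32)).reshape(-1,2)
        for z in(.034,.038):
            W=np.array([atz(n,p,z) for p in h]).astype(np.float32);r=cv2.minAreaRect(W*1000);print(n,"strip",z,np.round(r[0],1),np.round(r[1],1),round(r[2],1))
    c=dict(scene=(388,178),top=(228,268))[n]
    m=seg(I[n],(0,0,95),(179,70,255),c,10);ys,xs=np.nonzero(m);k=(abs(xs-c[0])<26)&(abs(ys-c[1])<22);P=np.c_[xs,ys][k].astype(np.float32)
    W=np.array([atz(n,p,.061) for p in cv2.convexHull(P).reshape(-1,2)]).astype(np.float32);print(n,"plate",cv2.minAreaRect(W*1000))
    for l in("jar_mid","petri","phone","gauge_block","spatula"):
        r=models.place_of(l,n);print(l,[np.round(q["position"],1).tolist() for q in r[:1]],end=" ")
    print()
```

```text
t 45.75 tcp [ 0.3801 -0.1932  0.1829] psi -78.31 z [-0.0013  0.     -1.    ] F [-0.1606  0.2873  0.2954] open 0.03
tool delta units [ 2.3844 -0.3191 -0.6867] rotz units None
scene tab 33 319.1515151515151 185.06060606060606
scene strip 0.034 [497.9 -44.4] [ 20.8 237. ] 11.6
scene strip 0.038 [500.6 -44.3] [ 20.7 236.2] 11.6
scene plate ((452.1098327636719, 285.3619384765625), (73.58281707763672, 63.14983367919922), 17.65526008605957)
jar_mid [[215.9, 189.9]] petri [[304.7, 222.6]] phone [[192.8, 259.5]] gauge_block [[416.6, 243.3]] spatula [[415.0, 241.0]] 
top tab 64 317.6875 237.171875
top strip 0.034 [499.9 -57.4] [ 22.7 208.7] 11.7
top strip 0.038 [499.4 -56.9] [ 22.6 207.9] 11.7
top plate ((449.232177734375, 285.66363525390625), (74.9998779296875, 60.23023223876953), 18.56297492980957)
jar_mid [[454.5, 224.6]] petri [[328.1, 188.4]] phone [[449.3, 138.4]] gauge_block [[152.5, 225.5]] spatula [[198.2, 186.3]]
```

Run:
```python
from h import *
for n,B in(("scene",dict(jar=(216,188),petri=(305,223),phone=(195,258),block=(448,216),spat=(418,243),tq=(430,163),roller=(388,180))),("top",dict(jar=(456,221),petri=(330,188),phone=(449,140),block=(154,226),spat=(198,188),tq=(169,299),roller=(228,268)))):
    A=cv2.imread(f"pics/{n}0.png",0).astype(np.float32);I=cv2.cvtColor(grab_frame(n),cv2.COLOR_RGB2GRAY).astype(np.float32)
    for k,(x,y) in B.items():
        t=A[y-16:y+16,x-18:x+18];r=cv2.matchTemplate(I[y-24:y+24,x-26:x+26],t,cv2.TM_CCOEFF_NORMED);_,v,_,l=cv2.minMaxLoc(r);print(n,k,round(v,2),l[0]-8,l[1]-8)
```

```text
scene jar 0.99 0 0
scene petri 1.0 0 0
scene phone 1.0 0 0
scene block 1.0 0 0
scene spat 1.0 0 0
scene tq 0.99 0 0
scene roller 0.98 0 0
top jar 0.63 -5 -2
top petri 1.0 0 0
top phone 1.0 0 0
top block 1.0 0 0
top spat 1.0 0 0
top tq 1.0 0 0
top roller 0.93 0 0
```

```bash
python3 -c "
from workcell import ticket;print(ticket.close_job())"
```

```text
the job is handed in; nothing more can be done
None
```

I finished the job in the asked order and handed it in at about 46 s. My last checks passed, apart from one inconclusive one and the caveats below.

- **Rolling:** I took the roller from the orange cradle and rolled it along the strip at about 20–28 N. It hung up at the step to link 5 and pitched about 17° between the pads. I lifted off, tilted the tool to set it upright, pressed link 5 at strip_end (stiff, so already home), and rolled back to link 1. The height on that pass stayed within 0.2 mm (0.1186–0.1188 m), which I take as all five links flush with the rails.
- **Cradle:** The roller went back and was let go. Its plate measures within about 2 mm and 1° of its starting pose, and I judge it upright from that fit.
- **Tab:** I missed the first pinch because the fingertips ended about 20 mm behind the reported TCP, not 22 mm ahead as stated. That also means the roller was held only near the top of its grip. On the second try I pulled the tab to about 13.6–14.2 mm, judged by height and by the spring force of about 5 N. I held it there for about 1.7 s and lowered it. The force stayed below the 7.5 N that would draw link 5 out.
- **Last checks:** With the gripper clear, the tab and strip fit where they should be. Picture matching shows no movement of the jar, petri dish, phone, block, spatula or turquoise look-alike in the scene camera.
- **Inconclusive:** In the top camera the jar matched poorly (0.63), probably because the arm or its shadow was over it. The scene camera matched it at 0.99 with no shift.
- **Not seen directly:** The picture limit was used up by then. I saw only a few greenish pixels, not the green band itself, and judged that the red band stayed hidden from the height and force readings.

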